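# Tidy up after the 3D-pen lesson

### The job

Clear up after the 3D-pen lesson. First slide the tray's yellow divider along its bar to the red mark; then put both wheels, hub up, in the bay whose label shows a wheel and the bracket, standing on its foot, in the bay whose label shows an angle, each flat on the tray floor, and lay the 3D pen, buttons up, in the notches of its cradle, centred along it. Leave the divider at the mark and everything let go and at rest.

Things in the scene. Friction and masses are not known exactly. Their poses are not given: they have to be found in the camera images.
- wheel_green: printed green plastic wheel lying flat with its hub up: toothed rim about 48 mm across and 13 high, round hub 20 across standing on its middle up to 36 above the underside (grip the hub). Origin: centre of the underside, z up. About 30 g.
- wheel_blue: printed blue plastic wheel lying flat with its hub up: toothed rim about 48 mm across and 13 high, round hub 20 across standing on its middle up to 36 above the underside (grip the hub). Origin: centre of the underside, z up. About 30 g.
- bracket: printed pink plastic angle bracket standing on its foot: foot 46 mm (along its x) by 40 (along its y) by 6 thick, upright plate 10 thick (x) by 40 wide (y), centred at x = -18 from the origin and reaching 42 above the underside (grip the upright across its 10 mm). Origin: centre of the foot's underside, z up. About 35 g.
- pen: dark grey 3D-drawing pen, 20 mm wide and 20 high, flat-sided so it does not roll; its body reaches from x = -65 to +47, the thin nozzle to +67. White and orange buttons on top. Origin: on the underside, near the middle of the pen; x runs along the pen to the nozzle, z up. About 60 g. Grip it across the body near the origin.
- tray: fixed grey open tray, white floor, 120 mm (x) by 280 (y) outside, walls 5 thick and 20 high, inner floor 5 above the table. Origin: centre of its underside. Before it (x = -71) a steel bar 12 thick runs along y, axis 24 above the table, between black end blocks 34 high with inner faces at y = -128 and +128. The divider parts it into two bays.
- divider: black collar on the tray's bar (26 by 24 mm, top at 35) with an upright yellow fin to grip, 12 thick along the bar, 24 across, from 35 to 64 above the table, and an yellow plate 5 thick, 22 high, across the tray. Origin: at table height below the fin's middle; y along the bar as the tray's. Slides +-95 about the tray's middle, 2 N friction, stays put; starts 40 to 105 to the mark's +y side.
- mark: red T, 4 mm high, on a white square of 34, lying on the table just before the bar, its stem pointing at the bar. Fixed. Origin: at the stem's end, in its middle; y along the bar.
- label_wheel: white label block 36 by 50 by 12 mm behind the far wall of the tray (tray x = +80), with a black wheel (ring and dot): the bay on this side of the divider is for wheels. Fixed; it may be on the tray's +y or -y side (70 from its middle). Origin: centre of its underside.
- label_bracket: the same kind of white label block, with a black angle of two bars: the bay on this side of the divider is for the bracket. Fixed, on the other side. Origin: centre of its underside.
- cradle: fixed pen cradle: white base plate 140 mm (its x) by 62 by 6, with two blue blocks 14 thick at x = -42 and +42, each with an upright-sided notch 38 wide (along y), open above, notch floor 28 and block top 44 above the table. The pen lies along x, either way round, in both notches. Between the blocks the space above the base is free for the fingers. Origin: centre of its underside.
Not all that is in view belongs to the job. What is meant by the cradle is not black, and is the smaller of those in its own colour.

How it is judged:
By the outcome, as a careful person would: the job done as asked, in the order asked, and still so for the second after the job is handed in, with the robot touching nothing.
It also fails if it takes over 99 s, if anything falls off the work surface, if the arm or the gripper's body presses on something with over 40 N, if the wrist force passes 120 N, or if a joint passes its speed limit or range.

### The arm

A 7-joint arm with a two-finger parallel gripper is mounted at the origin on the work surface. World frame = base frame: x ahead of the robot, y to its left, z up, the work surface at z = 0. Lengths are in mm, angles in rad, forces in N, time in s.
With the tool pointing down it reaches from about 425 to 875 mm from the base axis. Payload 9.9 kg.
Tool frame: the origin (TCP) lies at the very end of the fingers, on their centre line; the grasp point (between the pads) lies 19 mm behind it; z points along the fingers, x is the direction in which the jaws open and shut, and the axes are right-handed (so a half turn about z gives the same grasp; the last joint's range is limited). The gripper opens to 85 mm and grips with 20 to 120 N. Pads are 22 mm wide; open, the fingers measure 114 mm over their backs; the gripper's body (76 mm by 85 mm) begins 54 mm behind the grasp point. The pads swing forward as they close: fully open they stand 13 mm farther back than shut.
Start: joints at [-1.231, 0.576, 0.025, 1.437, -0.015, 1.129, -0.057], TCP at [277.572, 615.291, 231.289] pointing down, gripper open.
Joint ranges: [-2.76, 2.76], [-0.34, 2.15], [-1.52, 1.57], [0.19, 2.46], [-1.09, 4.23], [0.17, 1.99], [-2.82, 2.82]. Speed limits (rad/s): [2.22, 2.22, 3.01, 3.01, 3.14, 3.14, 3.14].

### API

Orientations are given as a 3x3 rotation matrix whose columns are the frame's x, y, z axes.
In Python, from bench import arm gives the robot as it stands.
- The arm moves only by the shell command python3 -m handwheel 'ROWS' [OPENING]. ROWS is JSON, a list of rows, each a list of 6 numbers: the shift along the tool's x, y, z in mm, then the turn, a rotation vector about the tool's x, y, z in degrees. A call has 1 to 8 rows; each row is the pose to reach, as a shift and turn from the pose commanded when the call began, along the tool's axes at that moment; what a row does not reach only later rows make up. A row lasts 1/10 s, in which the tool goes at most 50 mm and 8.59 degrees, less where a joint would pass 70% of its speed; a pose out of reach is approached as far as the arm can. A call with a gripper value outside its range is refused whole. OPENING is the closure, from 0 (fully open) to 1 (shut), set as the call begins (- or left out, the last holds). The fingers move at their own pace and stop on an object; the grip force is fixed at half the most. Time passes only in rows, so rows that repeat a pose let the fingers close. It gives the time, the measured TCP pose, the force and the opening at its end, in the units of the state.
- arm.observe(): the state, without advancing time (a new reading comes with each control period).
- arm.snapshot(name): name is "side" or "top" or "wrist"; returns the picture (384x512x3 uint8, red, green, blue); there is no depth.
- arm.get_calibration(name): a dict with "camera_matrix" (3x3 intrinsics, pixels), "R" (3x3) and "t" (3): a world point X has camera coordinates R X + t. Camera axes: x right, y down, z forward; pixel columns grow to the right and rows downward; lengths in mm; the calibration is good to about 2 mm. A picture is of the moment at which its call begins: read the wrist's pose just before it. get_calibration takes no time and is no camera call; for the wrist camera it gives the pose at the moment of the call.
- arm.sign_off(): hands the job in, once; it reports no verdict.
The state is a dict: "t": time; "joints": joint angles; "joint_velocities": joint speeds; "effort": joint torques, N m; "tcp_pos": TCP position; "eef_rot": TCP orientation; "force": force on the tool from outside, world axes, zero at the start; "wrist_torque": the same for the moment, N m; "grip_width": opening from 0.0 (shut) to 1.0 (fully open).
Only numpy, scipy, OpenCV 4.12 (cv2) and the standard library are available. Lean on these libraries where they do the work, as an engineer would, in place of code of your own. Each camera call takes 0.05 s, during which the arm holds its last target.

## Working session

There is one attempt and no reset: what is moved stays moved. The work goes in short steps, Python scripts to look and compute and a shell command to move; the robot and the scene stay as the last step left them, time stands still between calls to the robot, and variables do not carry over. Pictures are saved under pics/ and viewed, and the job is handed in when it is done.

```bash
ls; mkdir -p pics
python3 - <<'E'
from bench import arm
import cv2,numpy as np
np.set_printoptions(precision=3,suppress=True)
for n in ["top","side","wrist"]:
    c=arm.get_calibration(n);im=arm.snapshot(n)
    cv2.imwrite(f"pics/{n}0.png",im[:,:,::-1])
    print(n,c)
s=arm.observe();print(s)
E
```

```text
pics
top {'camera_matrix': array([[458.301,   0.   , 250.235],
       [  0.   , 458.301, 190.504],
       [  0.   ,   0.   ,   1.   ]]), 'R': array([[-0.02 , -1.   ,  0.018],
       [-0.984,  0.017, -0.175],
       [ 0.175, -0.021, -0.984]]), 't': array([ -53.638,  481.233, 1187.615])}
side {'camera_matrix': array([[369.887,   0.   , 249.837],
       [  0.   , 369.887, 191.598],
       [  0.   ,   0.   ,   1.   ]]), 'R': array([[ 0.941, -0.339, -0.01 ],
       [-0.248, -0.667, -0.702],
       [ 0.231,  0.663, -0.712]]), 't': array([-469.27 ,  120.509,  876.672])}
wrist {'camera_matrix': array([[299.394,   0.   , 256.544],
       [  0.   , 299.394, 193.633],
       [  0.   ,   0.   ,   1.   ]]), 'R': array([[ 0.41 ,  0.912, -0.001],
       [ 0.866, -0.388,  0.315],
       [ 0.287, -0.13 , -0.949]]), 't': array([-674.117,  -41.607,  380.345])}
{'t': 0.15, 'joints': array([-1.231,  0.576,  0.025,  1.438, -0.015,  1.129, -0.057]), 'joint_velocities': array([ 0.   , -0.002,  0.001, -0.002,  0.002,  0.   , -0.   ]), 'effort': array([  0.004, -76.626,   2.253, -28.618,   0.016,   0.01 ,   0.   ]), 'tcp_pos': array([277.428, 614.972, 230.649]), 'eef_rot': array([[ 0.411,  0.912, -0.   ],
       [ 0.912, -0.411, -0.001],
       [-0.001,  0.   , -1.   ]]), 'force': array([-0.42 , -0.508, -0.531]), 'wrist_torque': array([ 0.014, -0.018, -0.022]), 'grip_width': 1.003172394862444}
```

View pics/top0.png

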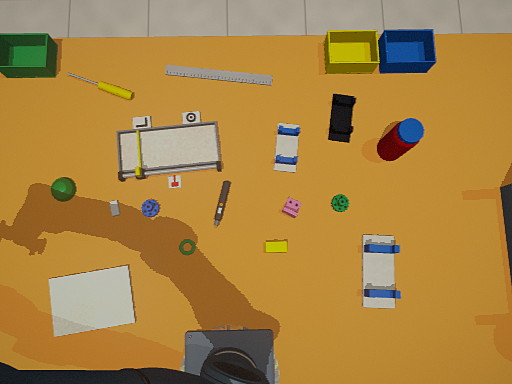

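View pics/side0.png

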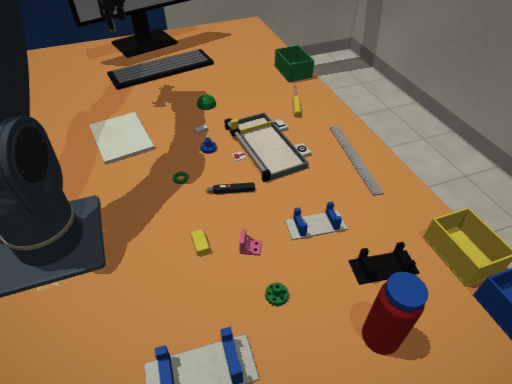

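View pics/wrist0.png

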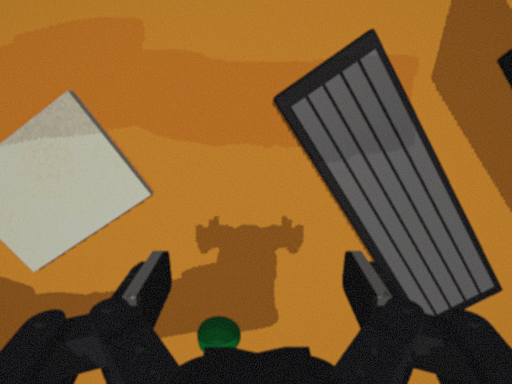

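The top view shows the tray around (170,150). Its divider fin is near (139,175) and the mark at (175,181). The wheel label is at (191,117) and the angle label at (141,122).

What could be mistaken for what I want:
- **Cradle:** small blue (287,147), large blue (379,270) or black (342,118). I choose the small blue one.
- **Green wheel:** (340,203), against the ball (63,189) and the ring (187,247).
- **Blue wheel:** (150,208).
- **Divider:** (139,160), against the yellow block (276,246).
- **Pen:** (222,203), against the screwdriver (115,90).
- **Bracket:** (291,207).

Next I'll check these in close crops.

Run:
```python
import cv2
im=cv2.imread("pics/top0.png")
cv2.imwrite("pics/c1.png",cv2.resize(im[100:230,105:235],None,fx=6,fy=4.6*1,interpolation=cv2.INTER_CUBIC)) if 0 else None
cv2.imwrite("pics/c1.png",cv2.resize(im[105:225,105:245],None,fx=5,fy=5,interpolation=cv2.INTER_CUBIC))
cv2.imwrite("pics/c2.png",cv2.resize(im[110:230,230:370],None,fx=5,fy=5,interpolation=cv2.INTER_CUBIC))
```

```text
(no output)
```

View pics/c1.png

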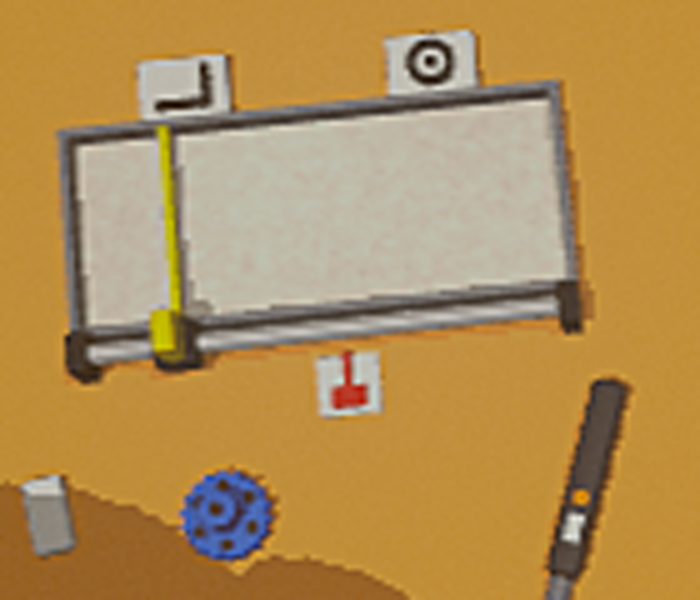

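View pics/c2.png

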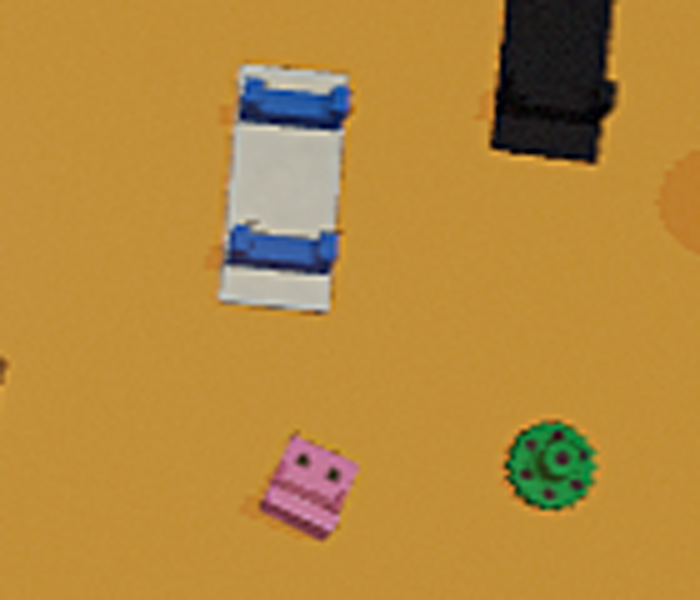

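```bash
cat > h.py <<'E'
import numpy as np,cv2
from bench import arm
np.set_printoptions(precision=1,suppress=True)
def ray(c,uv,z):
    K,R,t=np.array(c["camera_matrix"]),np.array(c["R"]),np.array(c["t"])
    d=R.T@np.linalg.solve(K,np.array([uv[0],uv[1],1.0])); o=-R.T@t
    return o+d*(z-o[2])/d[2]
def proj(c,X):
    p=np.array(c["camera_matrix"])@(np.array(c["R"])@np.array(X)+np.array(c["t"]));return p[:2]/p[2]
def masks(im):  # bgr
    h=cv2.cvtColor(im,cv2.COLOR_BGR2HSV)
    f=lambda a,b:cv2.inRange(h,np.array(a),np.array(b))
    return dict(yellow=f((26,150,90),(34,255,255)),blue=f((100,120,60),(130,255,255)),green=f((55,120,40),(85,255,255)),
      pink=f((150,60,60),(175,255,255)),red=f((0,180,90),(5,255,255))|f((176,150,90),(180,255,255)),
      dark=f((0,0,0),(180,90,95)))
def blobs(m,amin=15):
    cs,_=cv2.findContours(m,cv2.RETR_EXTERNAL,cv2.CHAIN_APPROX_NONE)
    return [(cv2.contourArea(c),cv2.minAreaRect(c),c) for c in cs if cv2.contourArea(c)>=amin]
E
python3 - <<'E'
from h import *
im=cv2.imread("pics/top0.png");c=arm.get_calibration("top")
for n,m in masks(im).items():
    for a,r,k in blobs(m):
        if 60<r[0][0]<410 and 95<r[0][1]<320: print(n,a,np.array(r[0]),np.array(r[1]),round(r[2],1),ray(c,r[0],0))
P=lambda cx,cy:((cx+.5)/5-.5+105,(cy+.5)/5-.5+105)
print("stem end",ray(c,P(347,352),4 if 0 else 2))
print("tray corners z20",[ray(c,P(*q),20) for q in [(58,130),(557,84),(578,290)]])
print("fin top quad",[ray(c,P(*q),64) for q in [(152,312),(178,310),(185,355),(158,362)]])
E
```

```text
yellow 192.0 [275.5 246. ] [10. 21.] 90.0 [ 333.1 -129.2    0. ]
yellow 55.5 [137.9 152. ] [ 4.9 44. ] 1.5 [603.  249.9   0. ]
blue 177.0 [384.  293.6] [30.3  7.8] 2.3 [ 200.5 -417.3    0. ]
blue 208.5 [381.1 248.3] [34.  8.] 2.3 [ 321.3 -418.     0. ]
blue 191.5 [149.5 208. ] [16. 17.] 90.0 [443.6 214.6   0. ]
blue 98.0 [285.7 159.5] [20.8  7.4] 6.3 [ 574.9 -165.3    0. ]
blue 128.0 [288.5 130.6] [21.1  8.4] 3.6 [ 659.3 -176.     0. ]
green 190.0 [339.6 202.8] [16.1 16.1] 26.6 [ 448.9 -310.9    0. ]
pink 202.0 [291.7 207.1] [14.8 15.7] 26.6 [ 439.2 -177.3    0. ]
red 88.0 [392.1 151.3] [ 9.7 20.5] 61.4 [ 593.8 -468.7    0. ]
red 96.5 [402.3 138.6] [27.1 16.6] 40.4 [ 630.9 -500.6    0. ]
dark 23.0 [217.9 215. ] [5.6 7.3] 14.0 [421.   26.9   0. ]
dark 105.5 [223.  195.3] [ 5.7 29.6] 14.6 [475.7  12.3   0. ]
dark 47.0 [176.5 126.8] [ 1.7 75.3] 84.3 [675.2 142.3   0. ]
dark 751.5 [341.3 117.1] [22.3 45.9] 2.1 [ 697.4 -329.3    0. ]
stem end [534.9 147.9   2. ]
tray corners z20 [array([660.1, 306.9,  20. ]), array([682.9,  29. ,  20. ]), array([563.9,  18.3,  20. ])]
fin top quad [array([544.9, 242. ,  64. ]), array([545.8, 228.3,  64. ]), array([521.3, 224.1,  64. ]), array([517.8, 238.2,  64. ])]
```

```bash
cat >> h.py <<'E'
from scipy.spatial.transform import Rotation as Rot
def go(x,y,z,yaw,s=None):
    """print tool-axis shift/turn to put TCP at x,y,z, pointing down, tool x at yaw deg (mod 180)"""
    s=s or arm.observe();R=np.array(s["eef_rot"]);p=np.array(s["tcp_pos"])
    best=None
    for k in(-180,0,180):
        a=np.radians(yaw+k);X=np.array([np.cos(a),np.sin(a),0]);Z=np.array([0,0,-1.]);T=np.column_stack([X,np.cross(Z,X),Z])
        v=Rot.from_matrix(R.T@T).as_rotvec(degrees=True)
        if best is None or np.linalg.norm(v)<np.linalg.norm(best):best=v
    print("t%.1f"%s["t"],"from",p,"shift",R.T@(np.array([x,y,z])-p),"turn",best,"F",np.array(s["force"]),"j7 %.2f"%s["joints"][6],"w %.2f"%s["grip_width"])
def pic(n,out):
    c=arm.get_calibration(n);im=arm.snapshot(n)[:,:,::-1].copy();cv2.imwrite(f"pics/{out}.png",im);np.save(f"pics/{out}.npy",c,allow_pickle=True);return c,im
E
python3 -c "
from h import *
go(500,215,230,94.7)"
```

```text
t0.1 from [277.4 615.  230.6] shift [-273.1  367.4    1. ] turn [ -0.    0.1 -29. ] F [-0.4 -0.5 -0.5] j7 -0.06 w 1.00
```

```bash
python3 -m handwheel '[[-273,367,0,0,0,-29],[-273,367,0,0,0,-29],[-273,367,0,0,0,-29],[-273,367,0,0,0,-29],[-273,367,0,0,0,-29],[-273,367,0,0,0,-29],[-273,367,0,0,0,-29],[-273,367,0,0,0,-29]]'; python3 -c "
from h import *
go(500,215,230,94.7)"
```

```text
t: 0.95
tcp_pos: [472.5, 263.7, 231.3]
eef_rot: [[-0.082, 0.997, -0.0], [0.997, 0.082, -0.0], [-0.0, -0.0, -1.0]]
force: [0.2, 0.7, 1.1]
grip_width: 0.996
t0.9 from [472.5 263.7 231.3] shift [-50.8  23.4   1.3] turn [-0.  0.  0.] F [0.2 0.7 1.1] j7 1.03 w 1.00
```

```bash
python3 -m handwheel '[[-25,12,0,0,0,0],[-50,24,0,0,0,0],[-50,24,0,0,0,0],[-50,24,0,0,0,0]]'; python3 -c "
from h import *
go(500,215,230,94.7);pic('wrist','w1')"
```

```text
t: 1.35
tcp_pos: [500.0, 217.4, 231.1]
eef_rot: [[-0.081, 0.997, -0.0], [0.997, 0.081, -0.0], [0.0, -0.0, -1.0]]
force: [-0.7, -0.3, 0.1]
grip_width: 0.999
t1.4 from [500.  217.4 231.1] shift [-2.4 -0.2  1.1] turn [-0.  -0.  -0.1] F [-0.7 -0.3  0.1] j7 1.13 w 1.00
```

View pics/w1.png

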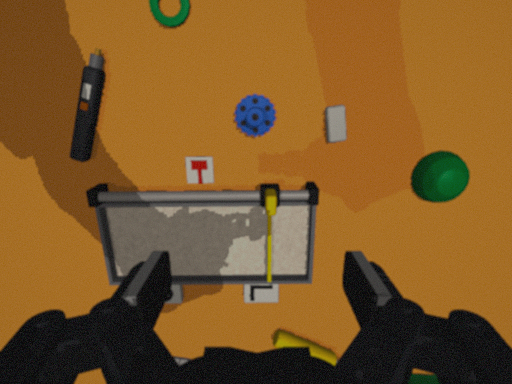

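The wrist view shows the whole tray. The mark stem ends at about (200,183), the fin is at (270,200), the blue wheel hub at (255,117), and the pen runs from (97,55) to (82,155). Now I'll measure from it.

Run:
```python
from h import *
im=cv2.imread("pics/w1.png")
cv2.imwrite("pics/c3.png",cv2.resize(im[140:300,80:330],None,fx=3.2,fy=3.2,interpolation=cv2.INTER_CUBIC))
c=np.load("pics/w1.npy",allow_pickle=True).item()
for n,m in masks(im).items():
    for a,r,k in blobs(m,12):
        if r[0][1]<300 and n!='dark': print(n,a,np.array(r[0]),np.array(r[1]),round(r[2],1),ray(c,r[0],0),ray(c,r[0],64))
```

```text
yellow 114.0 [269. 258.] [46.  4.] 90.0 [636.6 246.6   0. ] [599.3 240.5  64. ]
yellow 98.0 [271.3 205.9] [ 8.3 18.3] 4.1 [557.9 242.1   0. ] [534.  236.7  64. ]
blue 1137.5 [255. 115.] [40. 38.] 90.0 [442.5 210.9   0. ] [438.4 210.9  64. ]
green 2059.5 [440. 176.] [48. 56.] 90.0 [498.8 455.1   0. ] [485.1 413.3  64. ]
green 429.5 [169.  13.] [26. 38.] 90.0 [342.2 108.2   0. ] [355.3 125.8  64. ]
red 97.0 [198.5 171.5] [21. 13.] 90.0 [518.6 144.3   0. ] [501.5 155.7  64. ]
```

View pics/c3.png

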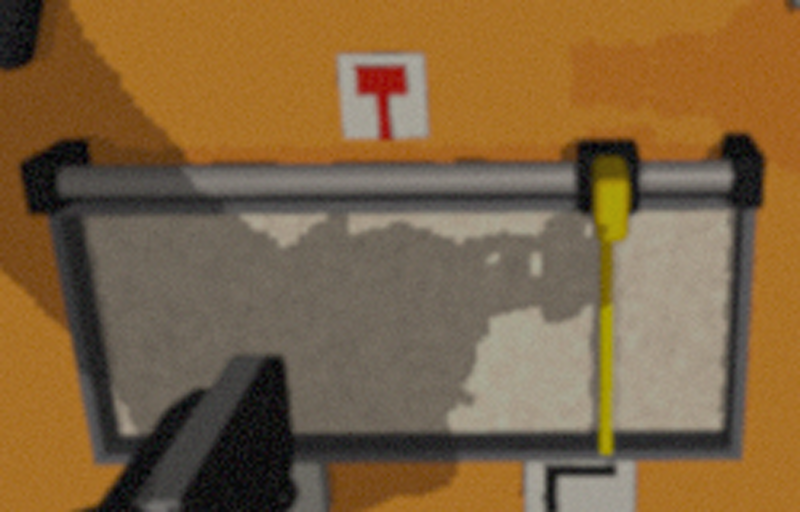

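Run:
```python
from h import *
c=np.load("pics/w1.npy",allow_pickle=True).item()
P=lambda x,y:(80+x/3.2-.35,140+y/3.2-.35)
print("stem",ray(c,P(386,139),4), "fin top",ray(c,P(611,209),64))
e=[ray(c,P(58,190),18) ,ray(c,P(735,190),18)]
print("bar ends axis",ray(c,P(58,180),26),ray(c,P(735,178),26))
print("tray far corners z20",ray(c,P(97,460),20),ray(c,P(738,458),20))
```

```text
stem [532.7 147.6   4. ] fin top [533.  235.9  64. ]
bar ends axis [552.7  26.4  26. ] [530.5 285.1  26. ]
tray far corners z20 [682.8  29.3  20. ] [658.9 305.3  20. ]
```

```bash
python3 -c "
from h import *
go(534,235.5,42,94.85)"
```

```text
t1.4 from [499.6 218.4 231.1] shift [ 14.1  35.8 189.1] turn [-0.  -0.  -0.1] F [ 0.5  0.6 -0.7] j7 1.13 w 1.00
```

```bash
python3 -m handwheel '[[14,36,0,0,0,0],[14,36,45,0,0,0],[14,36,90,0,0,0],[14,36,120,0,0,0],[14,36,150,0,0,0],[14,36,170,0,0,0],[14,36,189,0,0,0],[14,36,189,0,0,0]]'; python3 -c "
from h import *
go(534,235.5,42,94.85)"; python3 -m handwheel '[[0,0,0,0,0,0],[0,0,0,0,0,0],[0,0,0,0,0,0],[0,0,0,0,0,0],[0,0,0,0,0,0],[0,0,0,0,0,0],[0,0,0,0,0,0],[0,0,0,0,0,0]]' 1; python3 -c "
from h import *
go(534,235.5,42,94.85);pic('wrist','w2')"
```

```text
t: 2.2
tcp_pos: [532.4, 235.7, 39.9]
eef_rot: [[-0.085, 0.996, -0.004], [0.996, 0.085, -0.001], [-0.001, -0.004, -1.0]]
force: [-0.5, 0.1, 0.4]
grip_width: 1.001
t2.2 from [532.4 235.7  39.9] shift [-0.3  1.5 -2.1] turn [-0.3  0.1  0. ] F [-0.5  0.1  0.4] j7 1.11 w 1.00
t: 3.0
tcp_pos: [535.0, 234.9, 43.0]
eef_rot: [[-0.083, 0.997, 0.001], [0.997, 0.083, 0.0], [0.0, 0.001, -1.0]]
force: [-2.0, 0.4, 6.1]
grip_width: 0.129
t3.0 from [535.  234.9  43. ] shift [ 0.6 -0.9  1. ] turn [ 0.1 -0.  -0.1] F [-2.   0.4  6.1] j7 1.11 w 0.13
```

View pics/w2.png

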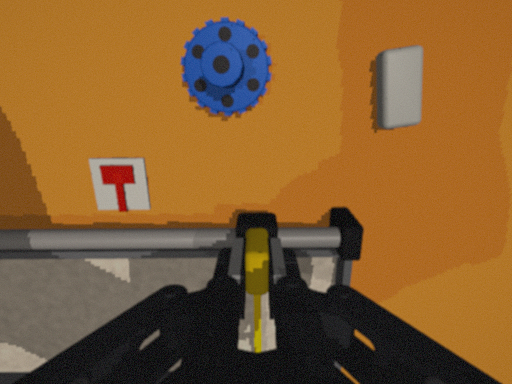

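Gripped: the fin is between the pads and the stem end is at about (123,211). I'll re-measure the mark from this view.

Run:
```python
from h import *
im=cv2.imread("pics/w2.png");c=np.load("pics/w2.npy",allow_pickle=True).item()
m=masks(im)["red"]; ys,xs=np.nonzero(m)
for y in range(ys.min(),ys.max()+1): print(y,xs[ys==y].min(),xs[ys==y].max(),end=' | ')
yb=ys.max();xm=np.mean([xs[ys>=yb-8].min(),xs[ys>=yb-8].max()])
xe=xs[ys>=yb-2].mean()
S=ray(c,(xe,yb+.5),4);print("stem",S)
u=np.array([-.0845,.9964]);p=np.array(arm.observe()["tcp_pos"])
print("along-bar shift",(S[:2]-p[:2])@u)
# white square edges
```

```text
166 101 131 | 167 101 131 | 168 101 131 | 169 101 131 | 170 101 132 | 171 102 131 | 172 102 131 | 173 102 132 | 174 102 132 | 175 102 132 | 176 102 132 | 177 103 132 | 178 103 132 | 179 103 133 | 180 103 133 | 181 103 133 | 182 104 133 | 183 106 123 | 184 115 122 | 185 116 122 | 186 116 122 | 187 116 122 | 188 117 122 | 189 117 122 | 190 117 123 | 191 117 123 | 192 117 123 | 193 117 123 | 194 117 123 | 195 118 123 | 196 118 123 | 197 118 124 | 198 118 124 | 199 118 124 | 200 118 124 | 201 118 124 | 202 119 125 | 203 119 124 | 204 119 125 | 205 119 125 | 206 119 125 | 207 120 125 | 208 120 125 | 209 119 126 | 210 120 126 | stem [532.6 147.3   4. ]
along-bar shift -87.10678831760703
```

```bash
python3 -m handwheel '[[-10,0,0,0,0,0],[-22,0,0,0,0,0],[-36,0,0,0,0,0],[-50,0,0,0,0,0],[-64,0,0,0,0,0],[-76,0,0,0,0,0],[-84,0,0,0,0,0],[-87,0,0,0,0,0]]'; python3 -m handwheel '[[0,0,0,0,0,0],[0,0,0,0,0,0]]';  python3 - <<'E'
from h import *
c,im=pic('wrist','w3')
u=np.array([-.0845,.9964]);p=np.array(arm.observe()["tcp_pos"]);print(p,arm.observe()["grip_width"],arm.observe()["force"])
m=masks(im)["red"]; ys,xs=np.nonzero(m);yb=ys.max();S=ray(c,(xs[ys>=yb-2].mean(),yb+.5),4);print(S,(S[:2]-p[:2])@u)
E
```

```text
t: 3.85
tcp_pos: [542.9, 147.0, 43.0]
eef_rot: [[-0.081, 0.997, 0.002], [0.997, 0.081, 0.0], [0.0, 0.002, -1.0]]
force: [0.8, 1.6, 5.7]
grip_width: 0.13
t: 4.05
tcp_pos: [542.9, 146.8, 43.0]
eef_rot: [[-0.081, 0.997, 0.002], [0.997, 0.081, -0.0], [-0.001, 0.002, -1.0]]
force: [1.8, -2.4, 5.3]
grip_width: 0.121
[542.9 146.8  43. ] 0.12502136670148137 [ 1.1 -1.2  6.1]
[533.1 147.1   4. ] 1.0898036860880245
```

View pics/w3.png

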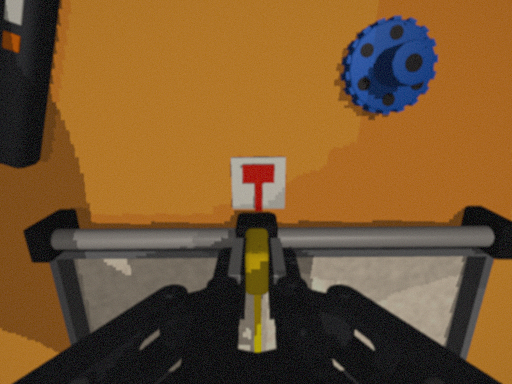

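```bash
python3 -m handwheel '[[1,0,0,0,0,0],[1,0,0,0,0,0],[1,0,0,0,0,0]]';  python3 - <<'E'
from h import *
c,im=pic('wrist','w4')
u=np.array([-.0845,.9964]);p=np.array(arm.observe()["tcp_pos"]);print(p)
m=masks(im)["red"]; ys,xs=np.nonzero(m);yb=ys.max();S=ray(c,(xs[ys>=yb-2].mean(),yb+.5),4);print(S,(S[:2]-p[:2])@u)
E
python3 -m handwheel '[[0,0,0,0,0,0],[0,0,0,0,0,0],[0,0,0,0,0,0],[0,0,0,0,0,0],[0,0,-10,0,0,0],[0,-20,-40,0,0,0],[0,-40,-80,0,0,0],[0,-50,-120,0,0,0]]' 0;python3 - <<'E'
from h import *
c,im=pic('wrist','w5')
p=np.array(arm.observe()["tcp_pos"]);print(p)
E
```

```text
t: 4.4
tcp_pos: [542.8, 148.0, 43.0]
eef_rot: [[-0.082, 0.997, 0.002], [0.997, 0.082, -0.0], [-0.001, 0.002, -1.0]]
force: [2.1, -1.7, 6.7]
grip_width: 0.123
[542.8 148.   43. ]
[533.1 147.2   4. ] 0.027952520062730607
t: 5.25
tcp_pos: [489.9, 144.6, 163.8]
eef_rot: [[-0.083, 0.997, -0.002], [0.997, 0.083, -0.001], [-0.0, -0.002, -1.0]]
force: [1.0, 0.5, -0.3]
grip_width: 1.001
[491.6 145.5 169.9]
```

View pics/w5.png

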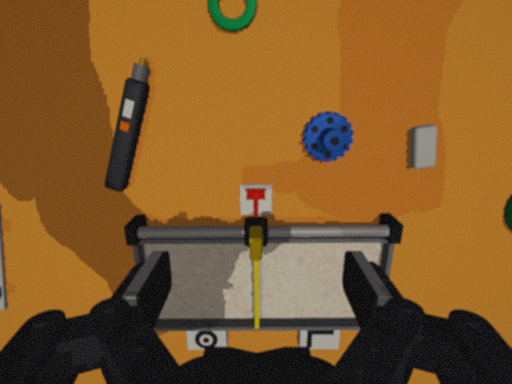

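The stem and fin line up, with the stem end at (256,216) and the plate at (256,290). The divider is at the mark. Next I'll measure both wheels, the bracket, the pen and the cradle using all the views I have.

Run:
```python
from h import *
cw=np.load("pics/w5.npy",allow_pickle=True).item();iw=cv2.imread("pics/w5.png")
ct=arm.get_calibration("top");it=cv2.imread("pics/top0.png")
cs=arm.get_calibration("side");is_=cv2.imread("pics/side0.png")
for nm,c,im in(("w5",cw,iw),("top",ct,it)):
  for n in("blue","green"):
    for a,r,k in blobs(masks(im)[n],100):
        (x,y),rad=cv2.minEnclosingCircle(k)
        print(nm,n,a,np.array([x,y,rad]),ray(c,(x,y),9))
s=arm.observe();go(446,212,180,94.85)
```

```text
w5 blue 1709.0 [327.8 136.3  25.2] [441.5 211.    9. ]
w5 green 114.5 [511. 213.  15.] [505.3 419.2   9. ]
w5 green 636.5 [231.5   5.9  24.2] [337.6 110.    9. ]
top blue 177.0 [384.  294.   15.5] [ 199.8 -414.4    9. ]
top blue 208.5 [381.1 248.5  17.3] [ 320.3 -415.1    9. ]
top blue 191.5 [149.7 207.9   8.8] [442.7 212.2   9. ]
top blue 128.0 [288.5 130.5  10.8] [ 656.8 -175.1    9. ]
top blue 480.5 [410.1 130.7  13.1] [ 651.2 -521.3    9. ]
top blue 2216.5 [406.   50.5  33.7] [ 896.  -529.3    9. ]
top green 190.0 [339.7 202.5   8.7] [ 448.4 -309.2    9. ]
top green 1423.5 [23.5 50.  28.4] [910.1 584.2   9. ]
t5.3 from [491.6 145.5 169.9] shift [ 70.1 -39.9 -10.2] turn [ 0.3 -0.1 -0.1] F [0.8 1.3 4.3] j7 1.23 w 1.00
```

```bash
python3 -m handwheel '[[35,-20,0,0,0,0],[69,-45,10,0,0,0],[69,-45,40,0,0,0],[69,-45,60,0,0,0],[69,-45,60,0,0,0],[69,-45,60,0,0,0]]'
python3 - <<'E'
from h import *
c,im=pic('wrist','w6')
go(442,211,17,94.85)
for a,r,k in blobs(masks(im)["blue"],100):
    (x,y),rad=cv2.minEnclosingCircle(k);print([x,y,rad],ray(c,(x,y),9))
E
```

```text
t: 5.9
tcp_pos: [441.6, 209.9, 102.9]
eef_rot: [[-0.082, 0.997, -0.0], [0.997, 0.082, -0.0], [-0.0, -0.0, -1.0]]
force: [0.1, -0.1, 0.5]
grip_width: 1.004
t6.0 from [442.  210.  103.3] shift [ 0.9 -0.  86.3] turn [ 0.1 -0.  -0.2] F [0.2 0.2 0.3] j7 1.05 w 1.00
[257.2162780761719, 196.94432067871094, 28.66571617126465] [441.4 210.6   9. ]
```

View pics/w6.png

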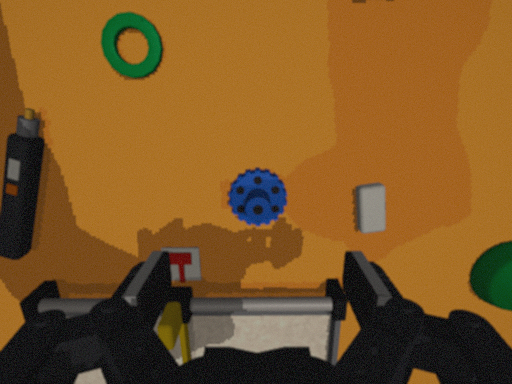

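```bash
python3 -m handwheel '[[1,0,30,0,0,0],[1,0,60,0,0,0],[1,0,78,0,0,0],[1,0,86,0,0,0],[1,0,86,0,0,0]]'; python3 -m handwheel '[[0,0,0,0,0,0],[0,0,0,0,0,0],[0,0,0,0,0,0],[0,0,0,0,0,0],[0,0,0,0,0,0],[0,0,0,0,0,0],[0,0,0,0,0,0],[0,0,0,0,0,0]]' 1; python3 -m handwheel '[[0,0,-20,0,0,0],[0,0,-50,0,0,0],[0,0,-80,0,0,0],[0,0,-90,0,0,0],[0,0,-90,0,0,0]]'; python3 -c "
from h import *
pic('wrist','w7');go(637.9,114.3,107,94.85)"
```

```text
t: 6.45
tcp_pos: [441.6, 210.9, 16.4]
eef_rot: [[-0.082, 0.997, -0.0], [0.997, 0.082, -0.0], [-0.0, -0.0, -1.0]]
force: [-0.2, -0.2, 0.5]
grip_width: 0.998
t: 7.25
tcp_pos: [441.6, 211.1, 16.9]
eef_rot: [[-0.082, 0.997, 0.001], [0.997, 0.082, 0.0], [0.0, 0.001, -1.0]]
force: [-1.4, -0.9, 7.8]
grip_width: 0.209
t: 7.75
tcp_pos: [442.1, 211.3, 107.6]
eef_rot: [[-0.082, 0.997, 0.003], [0.997, 0.082, 0.001], [0.001, 0.003, -1.0]]
force: [0.7, -0.0, -0.1]
grip_width: 0.209
t7.8 from [441.5 211.  106.4] shift [-112.5  187.8   -0.5] turn [ 0.1 -0.  -0.1] F [-0.7 -0.1 -0. ] j7 1.04 w 0.21
```

View pics/w7.png

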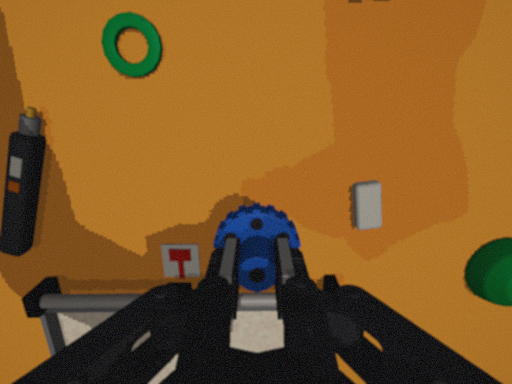

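```bash
python3 -m handwheel '[[-15,25,0,0,0,0],[-40,66,0,0,0,0],[-65,108,0,0,0,0],[-88,147,0,0,0,0],[-104,174,0,0,0,0],[-112,188,0,0,0,0],[-112,188,0,0,0,0],[-112,188,0,0,0,0]]'; python3 -c "
from h import *
pic('wrist','w8');go(637.9,114.3,22,94.85)"
```

```text
t: 8.6
tcp_pos: [636.6, 115.0, 104.4]
eef_rot: [[-0.082, 0.997, -0.003], [0.997, 0.082, -0.0], [-0.0, -0.003, -1.0]]
force: [-0.2, -0.5, -0.1]
grip_width: 0.212
t8.7 from [636.3 115.5 104.9] shift [-1.4  1.7 82.9] turn [-0.2 -0.  -0.1] F [-0.6 -0.2 -0.6] j7 1.34 w 0.21
```

View pics/w8.png

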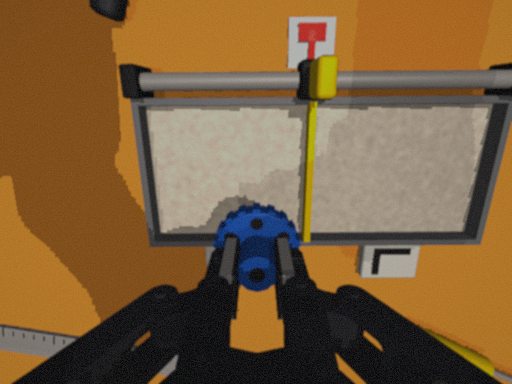

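```bash
python3 -m handwheel '[[-1,2,30,0,0,0],[-1,2,55,0,0,0],[-1,2,72,0,0,0],[-1,2,79,0,0,0],[-1,2,82,0,0,0],[-1,2,83,0,0,0],[-1,2,83,0,0,0]]'; python3 -m handwheel '[[0,0,0,0,0,0],[0,0,0,0,0,0],[0,0,0,0,0,0],[0,0,0,0,0,0],[0,0,-15,0,0,0],[0,0,-45,0,0,0],[0,0,-85,0,0,0],[0,0,-100,0,0,0]]' 0.5; python3 -m handwheel '[[0,-10,-20,0,0,0],[0,-40,-60,0,0,0],[0,-60,-60,0,0,0],[0,-60,-60,0,0,0]]' 0;python3 -c "
from h import *
pic('wrist','w9')
go(446,-311,150,94.85)"
```

```text
t: 9.35
tcp_pos: [640.3, 114.3, 24.1]
eef_rot: [[-0.082, 0.997, 0.001], [0.997, 0.082, 0.0], [0.0, 0.001, -1.0]]
force: [-0.1, -0.3, -0.6]
grip_width: 0.207
t: 10.15
tcp_pos: [641.8, 114.4, 128.3]
eef_rot: [[-0.082, 0.997, 0.005], [0.997, 0.082, 0.001], [0.001, 0.006, -1.0]]
force: [0.9, -0.6, 0.1]
grip_width: 0.5
t: 10.55
tcp_pos: [578.6, 109.0, 185.9]
eef_rot: [[-0.083, 0.997, 0.002], [0.997, 0.083, 0.0], [0.0, 0.002, -1.0]]
force: [-0.2, 0.4, 0.5]
grip_width: 1.003
t10.6 from [579.7 109.  185.2] shift [-407.6 -168.    34.8] turn [ 0.1 -0.  -0.1] F [ 0.4  0.  -0.2] j7 1.33 w 1.00
```

View pics/w9.png

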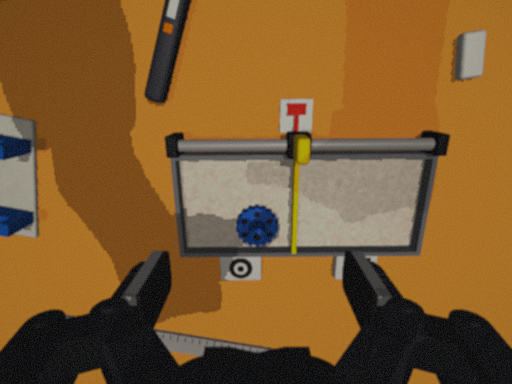

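```bash
python3 -m handwheel '[[-30,-12,0,0,0,0],[-80,-33,5,0,0,0],[-130,-53,10,0,0,0],[-178,-73,15,0,0,0],[-225,-93,20,0,0,0],[-270,-111,25,0,0,0],[-315,-130,30,0,0,0],[-360,-148,35,0,0,0]]'; python3 -m handwheel '[[-30,-12,10,0,0,0],[-47,-20,30,0,0,0],[-48,-20,35,0,0,0],[-48,-20,35,0,0,0]]'
python3 - <<'E'
from h import *
c,im=pic('wrist','w10')
for n in("green","pink"):
  for a,r,k in blobs(masks(im)[n],100):
    (x,y),rad=cv2.minEnclosingCircle(k);print(n,[x,y,rad],ray(c,(x,y),9))
go(448.5,-309.5,17,94.85)
E
```

```text
t: 11.4
tcp_pos: [464.6, -255.9, 149.1]
eef_rot: [[-0.082, 0.997, 0.0], [0.997, 0.082, -0.0], [-0.0, 0.0, -1.0]]
force: [0.8, -0.7, -0.0]
grip_width: 0.999
t: 11.8
tcp_pos: [448.8, -303.0, 113.4]
eef_rot: [[-0.081, 0.997, -0.001], [0.997, 0.081, 0.001], [0.001, -0.001, -1.0]]
force: [0.4, 0.5, -0.4]
grip_width: 1.0
green [246.68182373046875, 188.86363220214844, 27.268657684326172] [ 445.4 -311.6    9. ]
pink [413.0, 196.0, 47.09574508666992] [ 439.9 -166.4    9. ]
t11.8 from [ 449.6 -302.3  114.1] shift [-7.1 -1.7 97.1] turn [-0.  -0.1 -0.1] F [0.6 0.2 0.4] j7 2.11 w 1.00
```

View pics/w10.png

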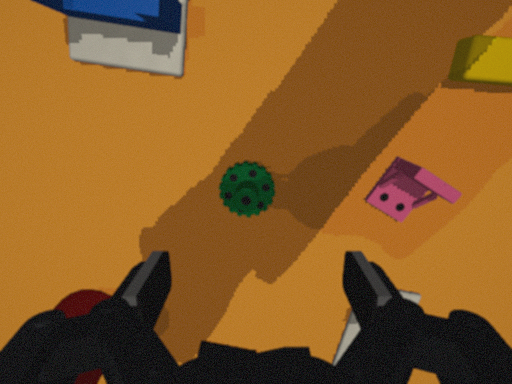

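```bash
python3 -m handwheel '[[-8,-3.5,35,0,0,0],[-8,-3.5,70,0,0,0],[-8,-3.5,88,0,0,0],[-8,-3.5,97,0,0,0],[-8,-3.5,97,0,0,0]]'; python3 -m handwheel '[[0,0,0,0,0,0],[0,0,0,0,0,0],[0,0,0,0,0,0],[0,0,0,0,0,0],[0,0,0,0,0,0],[0,0,0,0,0,0],[0,0,0,0,0,0],[0,0,0,0,0,0]]' 1; python3 -m handwheel '[[0,0,-20,0,0,0],[0,0,-50,0,0,0],[0,0,-80,0,0,0],[0,0,-110,0,0,0],[0,0,-110,0,0,0]]'; python3 -c "
from h import *
pic('wrist','w11');go(598.2,62.7,107,94.85)"
```

```text
t: 12.35
tcp_pos: [446.7, -310.3, 16.9]
eef_rot: [[-0.084, 0.996, -0.001], [0.996, 0.084, 0.001], [0.001, -0.0, -1.0]]
force: [0.2, -0.4, -0.3]
grip_width: 0.998
t: 13.15
tcp_pos: [446.3, -311.6, 17.9]
eef_rot: [[-0.082, 0.997, 0.001], [0.997, 0.082, -0.001], [-0.001, 0.001, -1.0]]
force: [-0.9, 1.1, 7.8]
grip_width: 0.207
t: 13.65
tcp_pos: [447.8, -312.6, 131.0]
eef_rot: [[-0.082, 0.997, 0.005], [0.997, 0.082, -0.003], [-0.004, 0.005, -1.0]]
force: [0.3, -1.3, -1.0]
grip_width: 0.209
t13.7 from [ 446.9 -312.1  129.1] shift [361.2 181.4  21.8] turn [ 0.2  0.1 -0.1] F [ 0.2  0.8 -1.6] j7 2.13 w 0.21
```

View pics/w11.png

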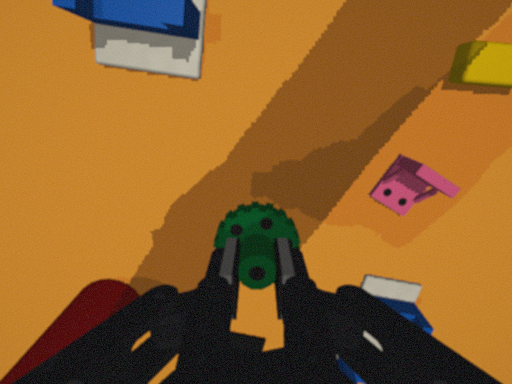

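```bash
python3 -m handwheel '[[25,12,0,0,0,0],[65,33,0,0,0,0],[110,55,0,0,0,0],[155,78,0,0,0,0],[200,100,0,0,0,0],[243,122,0,0,0,0],[285,143,0,0,0,0],[320,161,0,0,0,0]]'; python3 -m handwheel '[[25,12,5,0,0,0],[38,18,15,0,0,0],[41,20,20,0,0,0],[41,20,20,0,0,0],[41,20,20,0,0,0]]';  python3 -c "
from h import *
pic('wrist','w12');go(598.2,62.7,23,94.85)"
```

```text
t: 14.5
tcp_pos: [580.1, 23.8, 125.9]
eef_rot: [[-0.084, 0.996, -0.002], [0.996, 0.084, 0.0], [0.001, -0.002, -1.0]]
force: [1.1, -0.1, 0.2]
grip_width: 0.207
t: 15.0
tcp_pos: [596.1, 60.9, 106.7]
eef_rot: [[-0.08, 0.997, -0.001], [0.997, 0.08, -0.001], [-0.001, -0.001, -1.0]]
force: [0.0, 0.6, -0.9]
grip_width: 0.204
t15.1 from [596.4  61.  107.2] shift [ 1.6  2.  84.2] turn [-0.   0.1 -0.3] F [ 0.6 -0.5 -0.1] j7 1.43 w 0.21
```

View pics/w12.png

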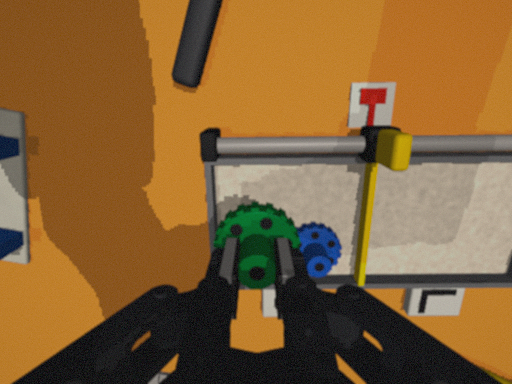

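```bash
python3 -m handwheel '[[2,1,30,0,0,0],[2,1,55,0,0,0],[2,1,72,0,0,0],[2,1,80,0,0,0],[2,1,83,0,0,0],[2,1,84,0,0,0],[2,1,84,0,0,0]]'; python3 -m handwheel '[[0,0,0,0,0,0],[0,0,0,0,0,0],[0,0,0,0,0,0],[0,0,0,0,0,0],[0,0,-15,0,0,0],[0,0,-45,0,0,0],[0,0,-85,0,0,0],[0,0,-100,0,0,0]]' 0.5; python3 -m handwheel '[[0,-10,-20,0,0,0],[0,-40,-60,0,0,0],[0,-60,-60,0,0,0],[0,-60,-60,0,0,0]]' 0;python3 -c "
from h import *
pic('wrist','w13')
go(440,-175,150,94.85)"
```

```text
t: 15.75
tcp_pos: [598.1, 65.1, 24.0]
eef_rot: [[-0.082, 0.997, 0.001], [0.997, 0.082, 0.0], [0.0, 0.001, -1.0]]
force: [-0.5, 0.2, -0.1]
grip_width: 0.209
t: 16.55
tcp_pos: [599.1, 65.5, 126.7]
eef_rot: [[-0.082, 0.997, 0.004], [0.997, 0.082, 0.001], [0.0, 0.004, -1.0]]
force: [0.4, 0.2, -1.0]
grip_width: 0.498
t: 16.95
tcp_pos: [535.9, 60.2, 184.5]
eef_rot: [[-0.082, 0.997, 0.001], [0.997, 0.082, -0.0], [-0.0, 0.001, -1.0]]
force: [-0.6, -0.6, -0.7]
grip_width: 1.0
t17.0 from [537.1  60.3 184. ] shift [-226.5 -116.2   33.9] turn [ 0.   0.  -0.1] F [ 0.7 -0.7 -0.1] j7 1.42 w 1.00
```

View pics/w13.png

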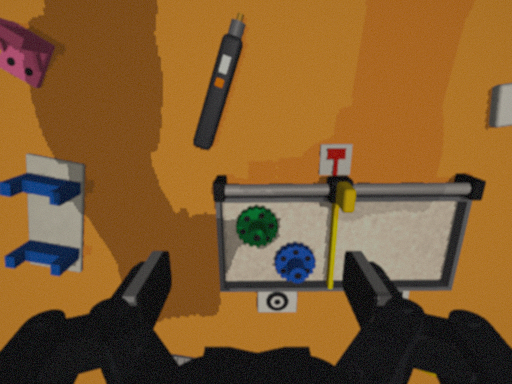

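Both wheels lie flat in the wheel bay, green at (258,227) and blue at (295,263). Next is the bracket.

```bash
python3 -m handwheel '[[-30,-15,0,0,0,0],[-75,-38,5,0,0,0],[-120,-60,10,0,0,0],[-165,-83,15,0,0,0],[-205,-104,20,0,0,0],[-226,-116,24,0,0,0],[-226,-116,24,0,0,0],[-226,-116,24,0,0,0]]'
python3 - <<'E'
from h import *
c,im=pic('wrist','w14')
for a,r,k in blobs(masks(im)["pink"],100): print(r)
go(440,-175,150,94.85)
cv2.imwrite("pics/c14.png",cv2.resize(im[120:270,180:340],None,fx=4,fy=4,interpolation=cv2.INTER_CUBIC))
E
```

```text
t: 17.8
tcp_pos: [441.2, -174.7, 158.7]
eef_rot: [[-0.081, 0.997, -0.0], [0.997, 0.081, 0.0], [0.0, -0.0, -1.0]]
force: [0.1, 1.0, 0.5]
grip_width: 1.0
((257.67645263671875, 175.70587158203125), (45.790122985839844, 43.732139587402344), 30.963754653930664)
t17.9 from [ 441.6 -173.8  158.9] shift [-1.1 -1.7  8.9] turn [ 0.  -0.  -0.1] F [-0.3 -0.6 -0.5] j7 1.91 w 1.00
```

View pics/w14.png

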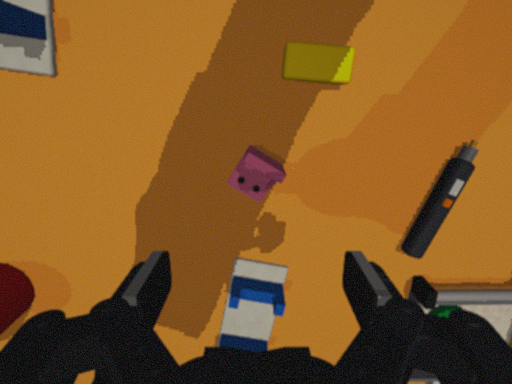

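View pics/c14.png

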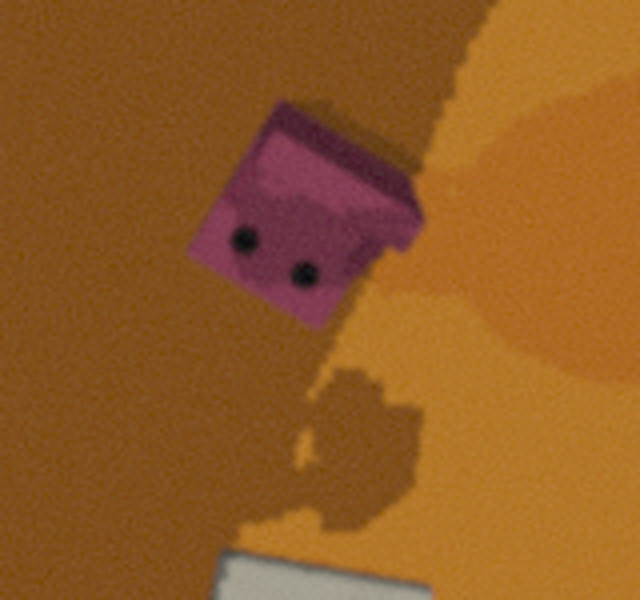

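Run:
```python
from h import *
c=np.load("pics/w14.npy",allow_pickle=True).item()
P=lambda x,y:(180+(x+.5)/4-.5,120+(y+.5)/4-.5)
a,b=ray(c,P(191,246),6),ray(c,P(320,322),6)
print(a,b,np.linalg.norm(a-b))
d=(b-a)[:2]/np.linalg.norm(b-a);n=np.array([d[1],-d[0]])
if n@[1,0]<0:n=-n
m=((a+b)/2)[:2];print("mid",m,"xhat",n,"yaw",np.degrees(np.arctan2(n[1],n[0])),"origin",m-23*n,"upright",m-41*n)
for q in [(268,133),(422,214),(408,188)]:print("top42",q,ray(c,P(*q),42))
q=ray(c,P(281,100),0);print("back-left bottom",q,np.linalg.norm(q[:2]-a[:2]))
h1=ray(c,P(245,240),6);h2=ray(c,P(305,275),6);print("hole dir",np.degrees(np.arctan2(*(h2-h1)[[0,1]]))) 
# top view
ct=arm.get_calibration("top");it=cv2.imread("pics/top0.png")
Q=lambda x,y:(230+(x+.5)/5-.5,110+(y+.5)/5-.5)
a,b=ray(ct,Q(293,433),6),ray(ct,Q(358,466),6);print("topview front edge",a,b,(a+b)/2)
```

```text
[ 446.5 -204.1    6. ] [ 464.4 -169.3    6. ] 39.08386130492458
mid [ 455.5 -186.7] xhat [ 0.9 -0.5] yaw -27.227589103113218 origin [ 435.  -176.2] upright [ 419.  -167.9]
top42 (268, 133) [ 408.9 -185.9   42. ]
top42 (422, 214) [ 424.3 -150.3   42. ]
top42 (408, 188) [ 418.6 -154.    42. ]
back-left bottom [ 408.3 -183.9    0. ] 43.22869964850446
hole dir 26.701845522929275
topview front edge [ 468.9 -168.     6. ] [ 449.9 -203.3    6. ] [ 459.4 -185.7    6. ]
```

```bash
python3 -m handwheel '[[3,-10,0,0,0,61],[6,-21,0,0,0,61],[6,-21,0,0,0,61],[6,-21,0,0,0,61],[6,-21,0,0,0,61],[6,-21,0,0,0,61],[6,-21,0,0,0,61],[6,-21,0,0,0,61]]'; python3 -m handwheel '[[0,0,0,0,0,61],[0,0,0,0,0,61],[0,0,0,0,0,61],[0,0,0,0,0,61],[0,0,0,0,0,61],[0,0,0,0,0,61],[0,0,0,0,0,61],[0,0,0,0,0,61]]'
python3 - <<'E'
from h import *
c,im=pic('wrist','w15')
go(420,-167.5,16,-27.2)
E
```

```text
t: 18.65
tcp_pos: [420.4, -168.7, 159.1]
eef_rot: [[0.832, 0.555, 0.0], [0.555, -0.832, 0.0], [0.0, 0.0, -1.0]]
force: [0.4, -1.0, -0.2]
grip_width: 1.001
t: 19.45
tcp_pos: [420.0, -169.2, 159.0]
eef_rot: [[0.89, -0.456, -0.0], [-0.456, -0.89, -0.0], [-0.0, 0.0, -1.0]]
force: [0.6, -0.3, -0.2]
grip_width: 1.001
t19.5 from [ 419.9 -169.4  159. ] shift [ -0.7  -1.8 143. ] turn [0.  0.  0.2] F [-0.1  0.1  0.2] j7 0.18 w 1.00
```

View pics/w15.png

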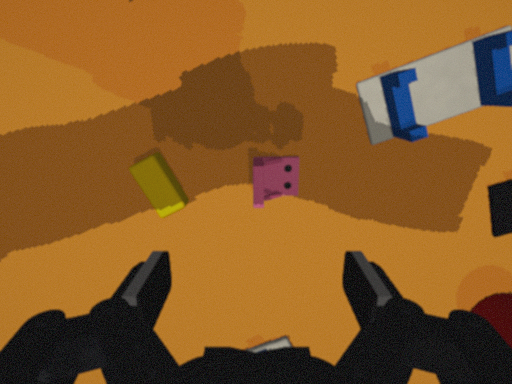

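```bash
python3 -m handwheel '[[0,-1,30,0,0,0],[0,-1,75,0,0,0],[0,-1,110,0,0,0],[0,-1,130,0,0,0],[0,-1,143,0,0,0],[0,-1,143,0,0,0]]'; python3 -m handwheel '[[0,0,0,0,0,0],[0,0,0,0,0,0],[0,0,0,0,0,0],[0,0,0,0,0,0],[0,0,0,0,0,0],[0,0,0,0,0,0],[0,0,0,0,0,0],[0,0,0,0,0,0]]' 1; python3 -m handwheel '[[0,0,0,0,0,0],[0,0,-20,0,0,0],[0,0,-50,0,0,0],[0,0,-80,0,0,0],[0,0,-110,0,0,0],[0,0,-110,0,0,0]]'; python3 -c "
from h import *
pic('wrist','w16');go(602.1-0,226.7,120,4.85)"
```

```text
t: 20.1
tcp_pos: [419.3, -168.6, 14.8]
eef_rot: [[0.891, -0.453, -0.002], [-0.453, -0.891, 0.002], [-0.003, -0.0, -1.0]]
force: [-0.4, -0.5, -0.0]
grip_width: 1.001
t: 20.9
tcp_pos: [420.0, -169.2, 16.5]
eef_rot: [[0.889, -0.458, 0.001], [-0.458, -0.889, 0.0], [0.001, -0.0, -1.0]]
force: [-0.4, -0.3, 5.8]
grip_width: 0.103
t: 21.5
tcp_pos: [421.2, -169.9, 129.0]
eef_rot: [[0.889, -0.458, 0.005], [-0.458, -0.889, -0.001], [0.005, -0.001, -1.0]]
force: [-0.2, -0.3, -0.6]
grip_width: 0.105
t21.6 from [ 420.7 -169.3  127.5] shift [ -20.1 -435.1    7.8] turn [ -0.   -0.2 -32.1] F [-0.2  0.4 -0.9] j7 0.24 w 0.10
```

View pics/w16.png

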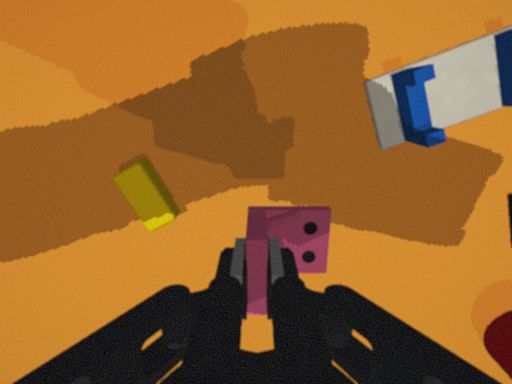

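```bash
python3 -m handwheel '[[-1,-25,0,0,0,-4],[-3,-65,0,0,0,-8],[-6,-110,0,0,0,-12],[-8,-155,0,0,0,-16],[-10,-200,0,0,0,-20],[-12,-245,0,0,0,-24],[-14,-290,0,0,0,-28],[-15,-325,0,0,0,-32]]'; python3 -m handwheel '[[0,0,0,0,0,0],[0,0,0,0,0,0]]'; python3 -c "
from h import *
go(603.3,226.7,120,4.85)"
```

```text
t: 22.35
tcp_pos: [555.4, 129.7, 124.6]
eef_rot: [[0.996, 0.087, -0.002], [0.087, -0.996, 0.001], [-0.002, -0.001, -1.0]]
force: [-0.2, 0.5, -0.9]
grip_width: 0.104
t: 22.55
tcp_pos: [554.7, 126.9, 124.6]
eef_rot: [[0.997, 0.083, -0.002], [0.083, -0.997, -0.001], [-0.002, 0.0, -1.0]]
force: [-0.8, -0.7, -0.7]
grip_width: 0.106
t22.6 from [554.7 126.9 124.6] shift [ 56.8 -95.4   4.5] turn [ 0.   0.1 -0.1] F [-0.8 -0.7 -0.7] j7 0.09 w 0.11
```

```bash
python3 -m handwheel '[[15,-25,0,0,0,0],[37,-62,4,0,0,0],[52,-87,4,0,0,0],[57,-95,4,0,0,0],[57,-95,4,0,0,0],[57,-95,4,0,0,0]]'; python3 -c "
from h import *
pic('wrist','w17');go(603.3,226.7,22,4.85)"
```

```text
t: 23.15
tcp_pos: [603.9, 223.2, 121.8]
eef_rot: [[0.997, 0.08, -0.001], [0.08, -0.997, -0.002], [-0.001, 0.001, -1.0]]
force: [0.1, -0.4, -0.3]
grip_width: 0.104
t23.2 from [604.  223.1 122.1] shift [ -0.3  -3.8 100.1] turn [ 0.1  0.1 -0.3] F [-0.2  0.3 -0.7] j7 -0.05 w 0.10
```

View pics/w17.png

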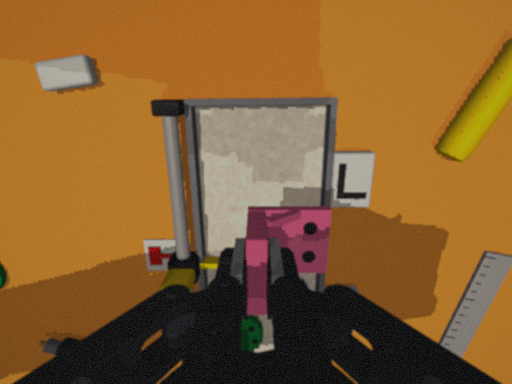

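```bash
python3 -m handwheel '[[0,-4,30,0,0,0],[0,-4,60,0,0,0],[0,-4,82,0,0,0],[0,-4,94,0,0,0],[0,-4,99,0,0,0],[0,-4,101,0,0,0],[0,-4,101,0,0,0]]'; python3 -m handwheel '[[0,0,0,0,0,0],[0,0,0,0,0,0],[0,0,0,0,0,0],[0,0,0,0,0,0],[0,0,-15,0,0,0],[0,0,-45,0,0,0],[0,0,-85,0,0,0],[0,0,-120,0,0,0]]' 0.6; python3 -c "
from h import *
pic('wrist','w18')
pic('top','top18')
go(471,13,180,-13)"
```

```text
t: 23.9
tcp_pos: [604.7, 229.4, 22.2]
eef_rot: [[0.997, 0.082, 0.001], [0.082, -0.997, 0.0], [0.001, -0.0, -1.0]]
force: [-0.6, 0.2, -0.6]
grip_width: 0.104
t: 24.7
tcp_pos: [604.3, 229.6, 143.9]
eef_rot: [[0.997, 0.082, 0.001], [0.082, -0.997, 0.0], [0.001, 0.0, -1.0]]
force: [0.4, 1.1, 0.2]
grip_width: 0.404
t24.8 from [607.1 230.2 147.5] shift [-153.1  205.2  -34.3] turn [-0.2 -0.5 17.7] F [-0.1 -0.1  0.3] j7 -0.06 w 0.40
```

View pics/w18.png

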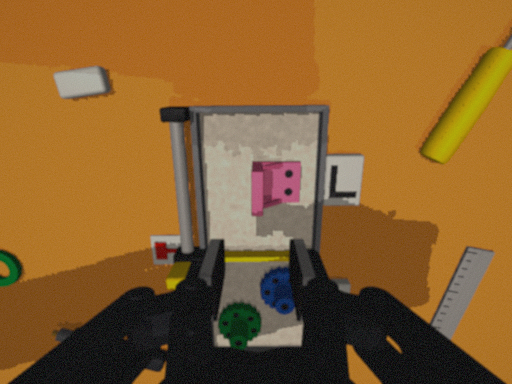

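The bracket stands flat in the angle bay. For the pen, I'll measure from w13 and w5, where it is fully in view.

Run:
```python
from h import *
for n,(x0,y0,x1,y1) in {"w13":(185,0,255,160),"w5":(95,45,160,200)}.items():
    im=cv2.imread(f"pics/{n}.png");cv2.imwrite(f"pics/p_{n}.png",cv2.resize(im[y0:y1,x0:x1],None,fx=3.7,fy=3.7,interpolation=cv2.INTER_CUBIC))
im=cv2.imread("pics/top18.png");cv2.imwrite("pics/p_top.png",cv2.resize(im[170:235,195:245],None,fx=9,fy=9,interpolation=cv2.INTER_CUBIC))
a=[cv2.imread(f"pics/p_{k}.png") for k in("w13","w5","top")]
H=max(i.shape[0] for i in a);a=[cv2.copyMakeBorder(i,0,H-i.shape[0],0,0,cv2.BORDER_CONSTANT) for i in a]
o=np.hstack([i[:,:300] if k<2 else i for k,i in enumerate(a)]);print(o.shape,[i.shape for i in a]);cv2.imwrite("pics/pp.png",o[:600,:800] if 0 else o[:, :800])
```

```text
(592, 949, 3) [(592, 259, 3), (592, 240, 3), (592, 450, 3)]
```

View pics/pp.png

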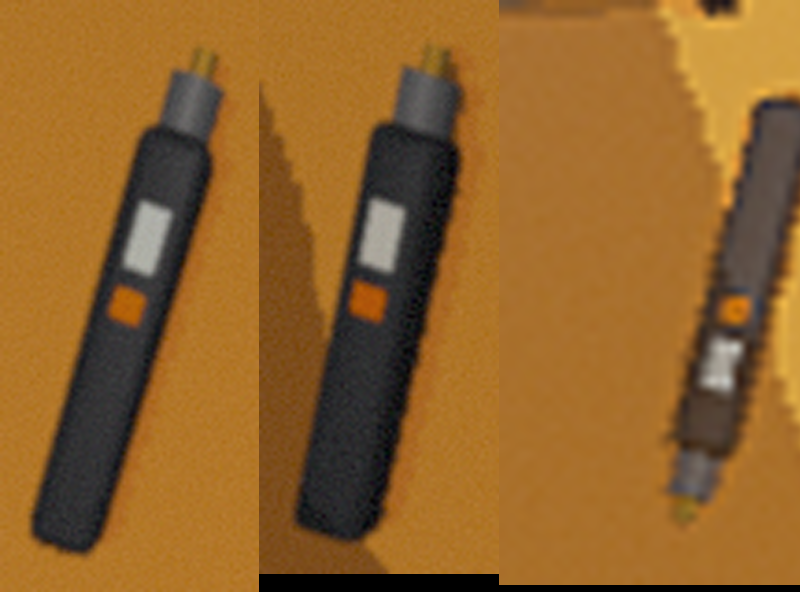

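Run:
```python
from h import *
def rep(n,c,P,back,front,tip,z):
    B,F,T=ray(c,P(*back),z),ray(c,P(*front),z),ray(c,P(*tip),10)
    d=(F-B)[:2];L=np.linalg.norm(d);d/=L
    print(n,B,F,T,"len",L,np.linalg.norm(T[:2]-B[:2]),"dir",np.degrees(np.arctan2(d[1],d[0])),"orig from back",B[:2]+65*d,"front",F[:2]-47*d)
c=np.load("pics/w13.npy",allow_pickle=True).item();P=lambda x,y:(185+(x+.5)/3.7-.5,(y+.5)/3.7-.5)
rep("w13",c,P,(68,543),(176,133),(207,48),20); rep("w13",c,P,(68,543),(176,133),(207,48),10)
c=np.load("pics/w5.npy",allow_pickle=True).item();P=lambda x,y:(95+(x-259+.5)/3.7-.5,45+(y+.5)/3.7-.5)
rep("w5",c,P,(325,525),(412,130),(437,47),20)
c=arm.get_calibration("top");P=lambda x,y:(195+(x-499+.5)/9-.5,170+(y+.5)/9-.5)
rep("top",c,P,(778,105),(710,440),(681,520),20)
```

```text
w13 [509.9   2.9  20. ] [405.5  26.8  20. ] [384.1  32.6  10. ] len 107.17123170060238 129.28752138354096 dir 167.1031872628316 orig from back [446.6  17.4] front [451.3  16.3]
w13 [511.7   1.2  10. ] [403.9  25.9  10. ] [384.1  32.6  10. ] len 110.65904425988352 131.43267151151935 dir 167.1031872628316 orig from back [448.4  15.8] front [449.7  15.5]
w5 [507.7   1.5  20. ] [405.1  29.1  20. ] [385.2  32.2  10. ] len 106.29936536677013 126.26587951037557 dir 164.95984652290838 orig from back [444.9  18.4] front [450.5  16.9]
top [511.2   4.1  20. ] [409.   25.6  20. ] [386.1  35.   10. ] len 104.45924466285821 128.9196613964189 dir 168.1171444182192 orig from back [447.6  17.5] front [455.   15.9]
```

```bash
python3 -c "
from h import *
go(449,16.5,150,77.3)"; python3 -m handwheel '[[-20,30,-5,0,0,-8],[-50,65,-5,0,0,-16],[-75,100,-5,0,0,-24],[-100,135,-5,0,0,-32],[-122,165,-5,0,0,-40],[-138,185,-5,0,0,-48],[-150,200,-5,0,0,-56],[-156,206,-5,0,0,-64]]' 0; python3 -m handwheel '[[0,0,0,0,0,-8],[0,0,0,0,0,-8]]'; python3 -c "
from h import *
go(449.5,16.5,150,77.3)"
```

```text
t24.8 from [607.1 230.2 147.5] shift [-175.   200.    -4.5] turn [  0.2  -0.5 -72.6] F [-0.1 -0.1  0.3] j7 -0.06 w 0.40
t: 25.6
tcp_pos: [464.4, 9.6, 146.8]
eef_rot: [[0.36, 0.933, 0.0], [0.933, -0.36, -0.001], [-0.001, 0.0, -1.0]]
force: [0.2, -0.0, 0.2]
grip_width: 1.001
t: 25.8
tcp_pos: [465.5, 11.1, 146.8]
eef_rot: [[0.229, 0.973, 0.001], [0.973, -0.229, 0.0], [0.0, 0.001, -1.0]]
force: [0.0, -0.5, 0.1]
grip_width: 1.0
t25.8 from [465.5  11.1 146.8] shift [  1.6 -16.8  -3.2] turn [ 0.  -0.  -0.5] F [ 0.  -0.5  0.1] j7 1.26 w 1.00
```

```bash
python3 -m handwheel '[[2,-17,-3,0,0,-0.5],[2,-17,-3,0,0,-0.5],[2,-17,-3,0,0,-0.5]]'; python3 -c "
from h import *
c,im=pic('wrist','w19');go(449.5,16.5,150,77.3)
cv2.imwrite('pics/c19.png',cv2.resize(im[110:270,210:310],None,fx=3.7,fy=3.7,interpolation=cv2.INTER_CUBIC))"
```

```text
t: 26.1
tcp_pos: [449.9, 17.7, 149.5]
eef_rot: [[0.223, 0.975, 0.001], [0.975, -0.223, -0.0], [0.0, 0.001, -1.0]]
force: [0.5, 0.6, 0.8]
grip_width: 0.996
t26.1 from [450.2  17.7 149.4] shift [-1.3 -0.4 -0.6] turn [ 0.1 -0.  -0.2] F [-0.4  0.3 -0.3] j7 1.24 w 1.00
```

View pics/w19.png

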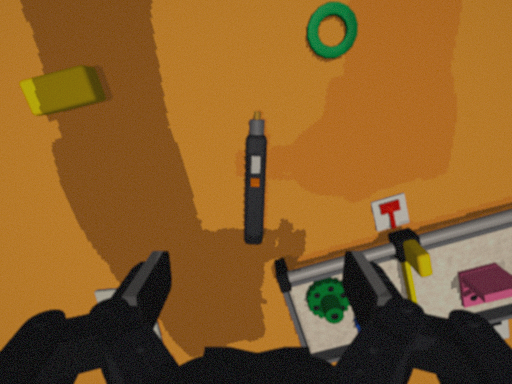

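View pics/c19.png

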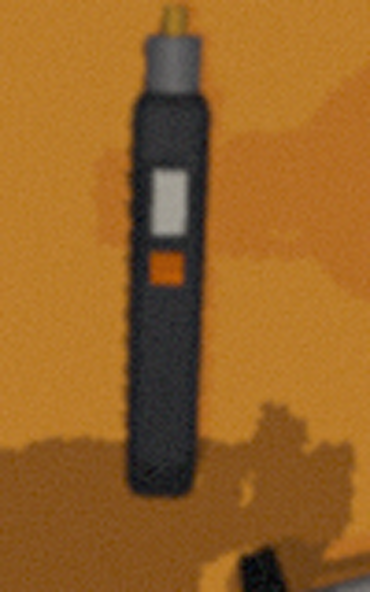

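Run:
```python
from h import *
c=np.load("pics/w19.npy",allow_pickle=True).item();P=lambda x,y:(210+(x+.5)/3.7-.5,110+(y+.5)/3.7-.5)
for zf,zb in((20,20),(10,10),(20,10)):
    B,F,T=ray(c,P(161,493),zb),ray(c,P(172,97),zf),ray(c,P(176,6),10)
    d=(F-B)[:2];L=np.linalg.norm(d);d/=L
    print(B,F,T,"len",L,np.linalg.norm(T-B),"dir",np.degrees(np.arctan2(d[1],d[0])),B[:2]+65*d,F[:2]-47*d)
go(449.5,16.5,4.5,75.8)
```

```text
[509.1   0.7  20. ] [405.   27.5  20. ] [384.8  33.1  10. ] len 107.51594085106548 128.7763408780941 dir 165.56677296403356 [446.1  16.9] [450.5  15.8]
[514.2  -0.5  10. ] [406.2  27.2  10. ] [384.8  33.1  10. ] len 111.46558314071972 133.65407747271354 dir 165.56677296403353 [451.2  15.7] [451.8  15.5]
[514.2  -0.5  10. ] [405.   27.5  20. ] [384.8  33.1  10. ] len 112.78264046393588 133.65407747271354 dir 165.5810362212014 [451.2  15.6] [450.5  15.8]
t26.1 from [450.2  17.7 149.4] shift [ -1.3  -0.5 144.9] turn [ 0.1 -0.   1.3] F [-0.4  0.3 -0.3] j7 1.24 w 1.00
```

```bash
python3 -m handwheel '[[-2,1,30,0,0,1.5],[-2,1,75,0,0,1.5],[-2,1,110,0,0,1.5],[-2,1,132,0,0,1.5],[-2,1,143,0,0,1.5],[-2,1,143,0,0,1.5]]'; python3 -m handwheel '[[0,0,0,0,0,0],[0,0,0,0,0,0],[0,0,0,0,0,0],[0,0,0,0,0,0],[0,0,0,0,0,0],[0,0,0,0,0,0],[0,0,0,0,0,0],[0,0,0,0,0,0]]' 1; python3 -c "
from h import *
c,im=pic('wrist','w20');go(450.8,15.8,5,75.6)"
```

```text
t: 26.75
tcp_pos: [449.8, 15.2, 5.1]
eef_rot: [[0.247, 0.969, -0.002], [0.969, -0.247, -0.0], [-0.001, -0.002, -1.0]]
force: [0.3, -0.6, 0.8]
grip_width: 1.002
t: 27.55
tcp_pos: [450.4, 15.4, 7.0]
eef_rot: [[0.247, 0.969, 0.001], [0.969, -0.247, 0.0], [0.0, 0.001, -1.0]]
force: [-1.3, 0.4, 10.8]
grip_width: 0.211
t27.6 from [450.4  15.4   7. ] shift [0.5 0.3 2. ] turn [ 0.1 -0.   0.1] F [-1.2  0.9 11.4] j7 1.25 w 0.22
```

View pics/w20.png

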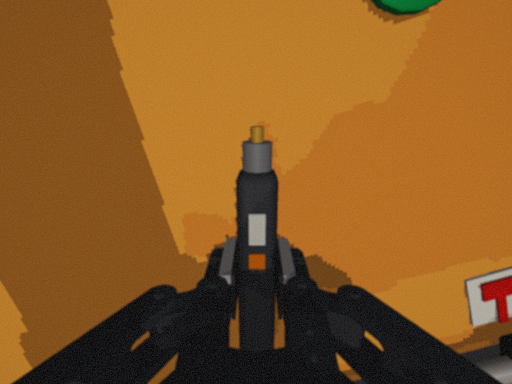

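```bash
python3 -m handwheel '[[0,0,0,0,0,0],[0,0,-30,0,0,0],[0,0,-75,0,0,0],[0,0,-115,0,0,0],[0,0,-130,0,0,0],[0,0,-130,0,0,0]]'
python3 - <<'E'
from h import *
c=np.load("pics/w20.npy",allow_pickle=True).item()
p=np.array([450.4,15.4]);n=np.array([-.969,.247])
for uv,z in(((257,171),20),((257.3,126),10),((257.3,141),12)): 
    X=ray(c,uv,z);print(uv,X,"ahead of tcp",(X[:2]-p)@n, (X[:2]-p)@[.247,.969])
c,im=pic('wrist','w21')
go(617,-171,100,83)
E
```

```text
t: 28.2
tcp_pos: [451.3, 15.5, 138.6]
eef_rot: [[0.247, 0.969, 0.005], [0.969, -0.247, 0.001], [0.002, 0.005, -1.0]]
force: [0.0, 0.3, -0.6]
grip_width: 0.214
(257, 171) [402.7  27.6  20. ] ahead of tcp 49.26738295978687 0.006301070300068365
(257.3, 126) [384.6  32.3  10. ] ahead of tcp 67.91517740045369 0.12214915881245544
(257.3, 141) [391.   30.7  12. ] ahead of tcp 61.38131641685288 0.13315919398108853
t28.2 from [450.5  15.5 137.1] shift [-139.7  207.3   37.5] turn [ 0.1 -0.1 -7.3] F [-0.4  0.1 -0.7] j7 1.23 w 0.21
```

View pics/w21.png

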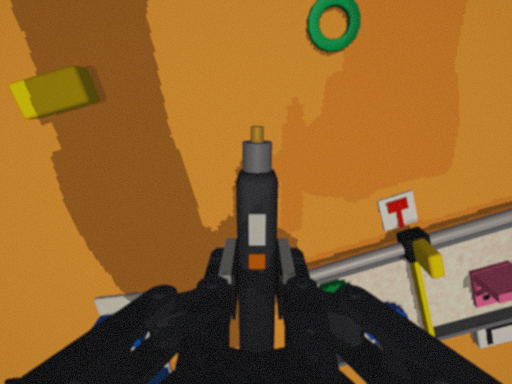

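Run:
```python
from h import *
c=arm.get_calibration("top");P=lambda x,y:(230+(x+.5)/5-.5,110+(y+.5)/5-.5)
q=[ray(c,P(*k),6) for k in((240,65),(348,73),(329,312),(219,300))]
print(q);print(np.mean(q,0),[np.linalg.norm(q[i]-q[i-1]) for i in range(4)])
for a,b in((2,1),(3,0)):
    d=q[b]-q[a];print(np.degrees(np.arctan2(d[1],d[0])))
# w13 view
```

```text
[array([ 681.5, -145.2,    6. ]), array([ 675.9, -206.6,    6. ]), array([ 537. , -190.5,    6. ]), array([ 544.9, -129.3,    6. ])]
[ 609.8 -167.9    6. ] [np.float64(137.60333555304663), np.float64(61.646717928381534), np.float64(139.82951741641438), np.float64(61.78047688451214)]
-6.590169796800381
-6.6509856984811995
```

```bash
python3 -c "
from h import *
go(570,-163,150,83.4)"; python3 -m handwheel '[[-20,20,-13,0,0,-2],[-50,50,-13,0,0,-5],[-85,88,-13,0,0,-7.7],[-115,122,-13,0,0,-7.7],[-138,148,-13,0,0,-7.7],[-144,159,-13,0,0,-7.7],[-144,159,-13,0,0,-7.7],[-144,159,-13,0,0,-7.7]]'; python3 -c "
from h import *
go(570,-163,150,83.4);pic('wrist','w22')"
```

```text
t28.2 from [450.5  15.5 137.1] shift [-143.5  159.9  -12.6] turn [ 0.1 -0.1 -7.7] F [-0.4  0.1 -0.7] j7 1.23 w 0.21
t: 29.05
tcp_pos: [567.5, -162.0, 147.8]
eef_rot: [[0.114, 0.993, -0.003], [0.993, -0.114, 0.001], [0.001, -0.003, -1.0]]
force: [0.3, 1.2, -1.3]
grip_width: 0.215
t29.1 from [ 567.5 -162.   147.8] shift [-0.7  2.6 -2.2] turn [-0.2 -0.1  0.1] F [ 0.3  1.2 -1.3] j7 1.69 w 0.21
```

View pics/w22.png

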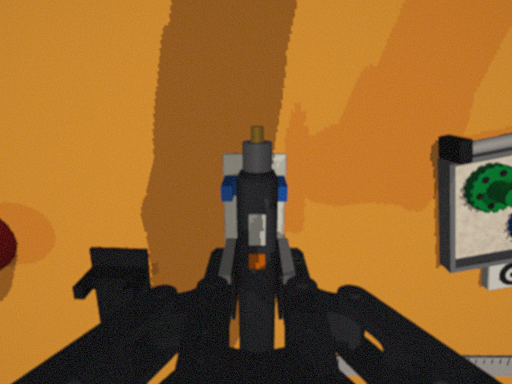

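Run:
```python
from h import *
c=np.load("pics/w22.npy",allow_pickle=True).item();im=cv2.imread("pics/w22.png")
cv2.imwrite("pics/c22.png",cv2.resize(im[145:255,205:305],None,fx=5,fy=5,interpolation=cv2.INTER_CUBIC))
```

```text
(no output)
```

View pics/c22.png

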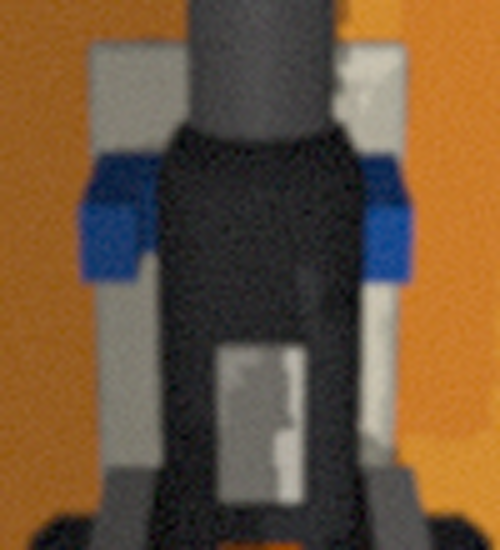

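Run:
```python
from h import *
c=np.load("pics/w22.npy",allow_pickle=True).item()
P=lambda x,y:(205+(x+.5)/5-.5,145+(y+.5)/5-.5)
a,b=ray(c,P(89,44),6),ray(c,P(407,43),6);d=(a-b)[:2];L=np.linalg.norm(d);d/=L;n=np.array([-d[1],d[0]]);n=n if n[0]>0 else -n
print("base edge",a,b,L,"ax yaw",np.degrees(np.arctan2(n[1],n[0])),"centre",((a+b)/2)[:2]+70*n)
for r,o in((203,49),(282,35)):
    a,b=ray(c,P(81,r),44),ray(c,P(411,r),44);print("blk",a,b,np.linalg.norm(a-b),"centre",((a+b)/2)[:2]+o*n)
a,b=ray(c,P(99,154),6),0
print(ray(c,P(89,44),6),ray(c,P(105,460),6),"side edge dir")
s=ray(c,P(407,44),6);e=ray(c,P(398,430),6);f=ray(c,P(89,44),6);g=ray(c,P(101,430),6)
for u,v in((s,e),(f,g)):print(np.degrees(np.arctan2((v-u)[1],(v-u)[0])))
```

```text
base edge [ 535.8 -191.2    6. ] [ 542.5 -130.6    6. ] 61.0004623809217 ax yaw -6.266854428495142 centre [ 608.8 -168.5]
blk [ 556.4 -191.6   44. ] [ 562.8 -135.2   44. ] 56.76384952741105 centre [ 608.3 -168.7]
blk [ 570.7 -193.7   44. ] [ 577.2 -136.3   44. ] 57.75838898317527 centre [ 608.7 -168.8]
[ 535.8 -191.2    6. ] [ 623.5 -200.9    6. ] side edge dir
-5.997333543310465
-6.71266837560824
```

```bash
python3 -c "
from h import *
go(610.7,-168.6,90,83.6)"
```

```text
t29.1 from [ 567.5 -161.6  148.2] shift [-2.1 43.8 58.1] turn [-0.1 -0.1 -0.1] F [ 0.3  0.  -0.7] j7 1.69 w 0.21
```

```bash
python3 -m handwheel '[[-1,12,0,0,0,0],[-2,30,10,0,0,0],[-2,40,30,0,0,0],[-2,44,48,0,0,0],[-2,44,58,0,0,0],[-2,44,58,0,0,0],[-2,44,58,0,0,0]]'; python3 -c "
from h import *
go(610.7,-168.6,35.5,83.6);pic('wrist','w23')"
```

```text
t: 29.8
tcp_pos: [611.7, -169.8, 91.7]
eef_rot: [[0.114, 0.993, -0.0], [0.993, -0.114, 0.0], [0.0, -0.0, -1.0]]
force: [0.1, -0.2, -0.5]
grip_width: 0.213
t29.8 from [ 611.7 -169.8   91.7] shift [ 1.1 -1.2 56.2] turn [-0.  -0.  -0.1] F [ 0.1 -0.2 -0.5] j7 1.68 w 0.21
```

View pics/w23.png

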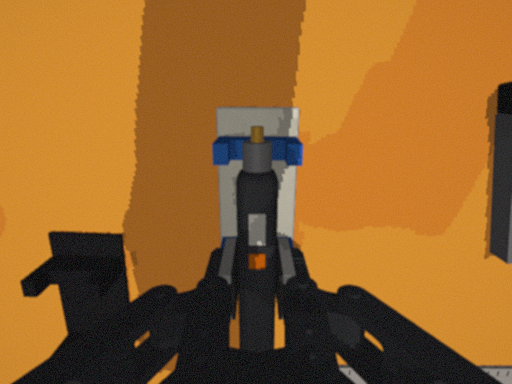

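```bash
python3 -m handwheel '[[1,-1,15,0,0,0],[1,-1,30,0,0,0],[1,-1,42,0,0,0],[1,-1,50,0,0,0],[1,-1,54,0,0,0],[1,-1,55.5,0,0,0],[1,-1,56,0,0,0],[1,-1,56,0,0,0]]'; python3 -c "
from h import *
go(610.7,-168.6,35.5,83.6);pic('wrist','w24');pic('side','s24')"
```

```text
t: 30.65
tcp_pos: [611.5, -169.4, 35.6]
eef_rot: [[0.115, 0.993, 0.001], [0.993, -0.115, -0.0], [-0.0, 0.001, -1.0]]
force: [-0.4, -0.6, -1.0]
grip_width: 0.214
t30.6 from [ 611.5 -169.4   35.6] shift [ 0.7 -0.9  0.1] turn [ 0.   0.  -0.2] F [-0.4 -0.6 -1. ] j7 1.68 w 0.21
```

View pics/w24.png

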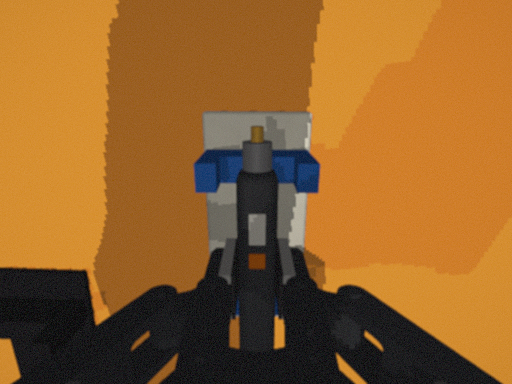

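Run:
```python
from h import *
c=np.load("pics/w24.npy",allow_pickle=True).item();im=cv2.imread("pics/w24.png")
m=masks(im)["blue"]
n=np.array([.9938,-.1115]);p=np.array([611.5,-169.4])
for u in(200,206,308,314): 
    col=im[140:200,u].astype(int);g=np.diff(col[:,0]);print(u,[(140+i,g[i]) for i in np.argsort(-abs(g))[:6]])
for r in(163,191.5):
  for u in (205,309):
    X=ray(c,(u,r),44);print(r,u,X,"along from tcp",(X[:2]-p)@n)
X=ray(c,(257,171),48);print("body front",X,(X[:2]-p)@n)
X=ray(c,(257.3,126),38);print("tip",X,(X[:2]-p)@n)
for r in((195.5,318.5),):
  a,b=ray(c,(195,178),44),ray(c,(319,178),44);print(a,b,(a+b)/2, ((a+b)/2-np.array([*p,44]))[:2]@[.1115,.9938])
print("base edge",ray(c,(204,112),6),ray(c,(310,112),6),(ray(c,(257,112),6)[:2]-p)@n)
```

```text
200 [(np.int64(192), np.int64(-31)), (np.int64(193), np.int64(-28)), (np.int64(163), np.int64(20)), (np.int64(155), np.int64(16)), (np.int64(162), np.int64(15)), (np.int64(154), np.int64(15))]
206 [(np.int64(149), np.int64(-19)), (np.int64(163), np.int64(16)), (np.int64(192), np.int64(-15)), (np.int64(161), np.int64(14)), (np.int64(150), np.int64(-13)), (np.int64(148), np.int64(-13))]
308 [(np.int64(163), np.int64(21)), (np.int64(149), np.int64(-20)), (np.int64(193), np.int64(-20)), (np.int64(151), np.int64(-19)), (np.int64(152), np.int64(-16)), (np.int64(150), np.int64(-14))]
314 [(np.int64(163), np.int64(24)), (np.int64(192), np.int64(-21)), (np.int64(156), np.int64(19)), (np.int64(162), np.int64(16)), (np.int64(194), np.int64(-16)), (np.int64(193), np.int64(-11))]
163 205 [ 557.2 -187.    44. ] along from tcp -51.95728310455447
163 309 [ 562.6 -139.7   44. ] along from tcp -51.887925239575154
191.5 205 [ 570.8 -189.3   44. ] along from tcp -38.252704920779166
191.5 309 [ 576.3 -140.5   44. ] along from tcp -38.18068422957418
body front [ 562.7 -163.7   48. ] -49.16559187097565
tip [ 544.1 -161.4   38. ] -67.91206808393066
[ 563.7 -192.8   44. ] [ 570.2 -135.5   44. ] [ 567.  -164.1   44. ] 0.2582622500220454
base edge [ 536.3 -190.3    6. ] [ 543.  -131.7    6. ] -72.355508515719
```

```bash
python3 -m handwheel '[[0,-1,0.5,0,0,0],[0,-1,1,0,0,0],[0,-1,1,0,0,0]]'; python3 -m handwheel '[[0,0,0,0,0,0],[0,0,0,0,0,0],[0,0,0,0,0,0],[0,0,0,0,0,0],[0,0,0,0,0,0]]' 0.6;python3 -m handwheel '[[0,0,0,0,0,0],[0,0,-15,0,0,0],[0,0,-45,0,0,0],[0,0,-85,0,0,0],[0,-30,-115,0,0,0],[0,-60,-130,0,0,0],[0,-60,-130,0,0,0],[0,-60,-130,0,0,0]]'; python3 -c "
from h import *
go(610.7,-168.6,35.5,83.6);pic('wrist','w25');pic('side','s25')"
```

```text
t: 31.05
tcp_pos: [610.7, -169.3, 35.1]
eef_rot: [[0.115, 0.993, 0.001], [0.993, -0.115, -0.0], [-0.0, 0.001, -1.0]]
force: [-0.8, 0.7, 6.2]
grip_width: 0.214
t: 31.55
tcp_pos: [610.1, -169.2, 34.1]
eef_rot: [[0.115, 0.993, -0.0], [0.993, -0.115, 0.0], [0.0, -0.0, -1.0]]
force: [-0.4, 0.1, -0.2]
grip_width: 0.404
t: 32.35
tcp_pos: [550.9, -162.4, 165.7]
eef_rot: [[0.115, 0.993, 0.002], [0.993, -0.115, -0.0], [-0.0, 0.002, -1.0]]
force: [1.0, -0.2, -0.4]
grip_width: 0.399
t32.4 from [ 550.9 -162.4  165.7] shift [  0.7  59.8 130.4] turn [ 0.1  0.  -0.2] F [ 1.  -0.2 -0.4] j7 1.69 w 0.40
```

View pics/w25.png

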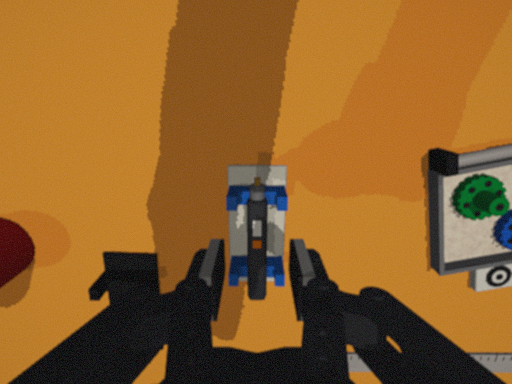

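View pics/s25.png

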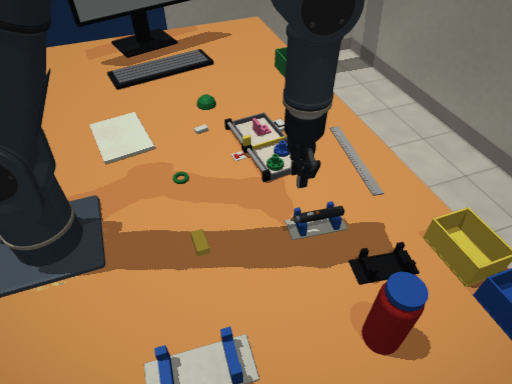

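The pen lies in both notches, buttons up. I'll back off and do a final check of the pen centring and the tray.

```bash
python3 -m handwheel '[[0,-20,-20,0,0,0],[0,-50,-40,0,0,0],[0,-80,-40,0,0,0],[0,-90,-40,0,0,0],[0,-90,-40,0,0,0],[0,-90,-40,0,0,0]]' 0
python3 - <<'E'
from h import *
c,im=pic('wrist','w26');ct,it=pic('top','top26')
a=cv2.resize(it[105:215,105:310],None,fx=3.9,fy=3.9,interpolation=cv2.INTER_CUBIC);cv2.imwrite("pics/ct26.png",a)
cv2.imwrite("pics/cw26.png",cv2.resize(im[150:350,180:340],None,fx=3,fy=3,interpolation=cv2.INTER_CUBIC))
E
```

```text
t: 33.05
tcp_pos: [462.5, -152.0, 203.9]
eef_rot: [[0.114, 0.993, 0.0], [0.993, -0.114, -0.0], [0.0, 0.0, -1.0]]
force: [0.5, -0.5, 1.2]
grip_width: 1.0
```

View pics/ct26.png

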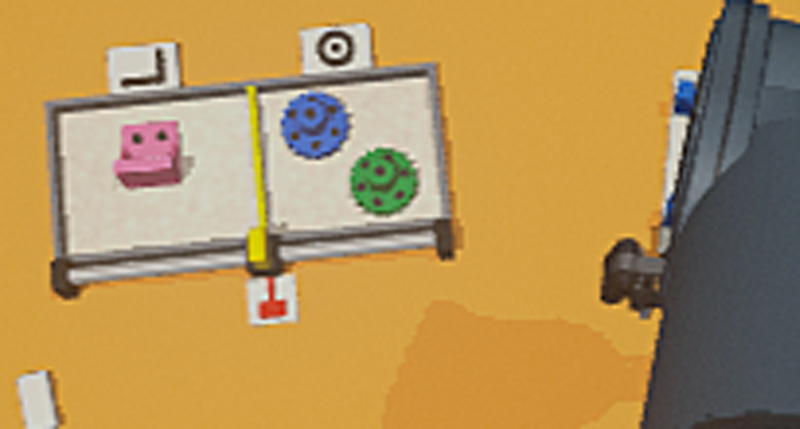

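View pics/cw26.png

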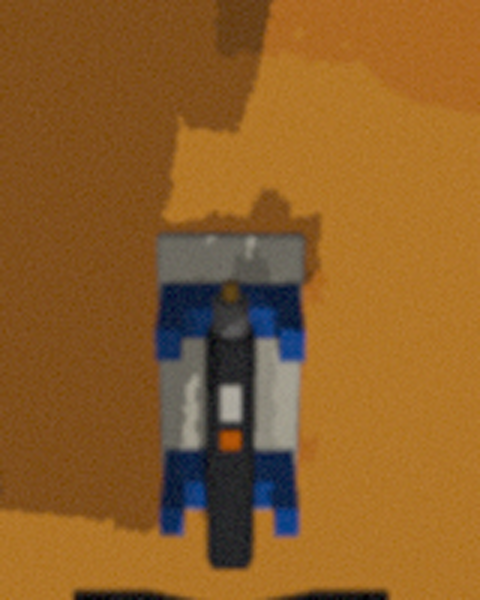

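Run:
```python
from h import *
c=np.load("pics/w26.npy",allow_pickle=True).item();P=lambda x,y:(180+(x+.5)/3-.5,150+(y+.5)/3-.5)
n=np.array([.9938,-.1115]);C=np.array([609.2,-168.4]);w=np.array([.1115,.9938])
def f(name,x,y,z):
    X=ray(c,P(x,y),z);print(name,X,"along",(X[:2]-C)@n,"across",(X[:2]-C)@w)
f("tip",231,283,38);f("body front",231,340,48);f("body back",230,567,44)
f("near blk front-top edge",170,331,44);f("near blk back",170,360,44);f("far blk front",171,507,44);f("far blk back",171,535,44);f("base edge",230,235,6)
f("blk L",157,345,44);f("blk R",304,345,44)
ct=arm.get_calibration("top");T=lambda x,y:(105+(x+.5)/3.9-.5,105+(y+.5)/3.9-.5)
u=np.array([-.0845,.9964]);t0=np.array([611.8,162.2])
for nm,x,y,z in(("stem",271.5,279,4),("fin top c",258,243,64),("plate far",252,88,25),("plate near",262,225,25)):
    X=ray(ct,T(x,y),z);print(nm,X,"y_t",(X[:2]-t0)@u)
```

```text
tip [ 544. -161.   38.] along -65.65481790369364 across 0.053716450667360645
body front [ 562.7 -163.2   48. ] along -46.79737254046242 across 0.03160691294922459
body back [ 674.1 -176.2   44. ] along 65.40138962576444 across -0.4823315658022132
near blk front-top edge [ 558.6 -186.2   44. ] along -48.31779906694682 across -23.353752070764404
near blk back [ 571.3 -187.9   44. ] along -35.51771022232162 across -23.63882727936125
far blk front [ 640.5 -196.8   44. ] along 34.27878563013452 across -24.780825430044715
far blk back [ 654.7 -198.8   44. ] along 48.58638436602697 across -25.094445801652284
base edge [ 538.7 -160.8    6. ] along -70.94531085606253 across -0.3368456448069813
blk L [ 564.1 -192.    44. ] along -42.18132867375453 across -28.50306932531302
blk R [ 570.5 -135.7   44. ] along -42.11795379532495 across 28.179496936963286
stem [531.1 146.9   4. ] y_t -8.417433031770733
fin top c [543.5 147.5  64. ] y_t -8.915067242554695
plate far [666.2 158.9  25. ] y_t -7.863017432195275
plate near [565.6 150.8  25. ] y_t -7.424994977266704
```

```bash
python3 -c "
from h import *
s=arm.observe();print(s['t'],s['force'],np.abs(s['joint_velocities']).max());print(arm.sign_off())"
```

```text
33.15 [-0.2 -0.2 -0.1] 0.006360587243231815
the job is handed in; nothing more can be done
None
```

I finished the clear-up in the order asked and handed it in at about 33 s. At that point the arm was still, clear of everything, and reading no contact force.

- **Divider:** I slid it along its bar to the red mark. In the last picture the fin and plate sit within about 1 mm of the mark's stem.
- **Wheels:** Both are hub up on the tray floor in the wheel-label bay, clear of each other and the walls. They dropped the last 1–2 mm when I let go.
- **Bracket:** It stands on its foot in the angle-label bay.
- **Pen:** It lies buttons up in both notches of the small blue cradle, its nozzle towards the robot. It is within about 0.5 mm of the cradle's centre both along and across.

**Disagreements:** The cameras differed by 2–4 mm on some points, such as the bracket's foot edge and the fin's starting position. For the fine placements I therefore measured the thing and its target in the same wrist picture. No check failed.

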